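# Build a step cone of spacer rings on a measuring rail and clamp it at the mark

## Robot

A 6-joint arm with a two-finger parallel gripper is mounted at the origin on the work surface. World frame = base frame: x ahead of the robot, y to its left, z up, the work surface at z = 0. Lengths are in m, angles in degrees, forces in N, time in s.
With the tool pointing down it reaches from about 0.325 to 0.85 m from the base axis. Payload 15.5 kg.
Tool frame: the origin (TCP) lies midway between the tips of the shut fingers; the grasp point (between the pads) lies 19 mm behind it; z points along the fingers, y is the direction in which the jaws open and shut (so a half turn about z gives the same grasp; the last joint's range is limited). The gripper opens to 91 mm and grips with 3 to 60 N. Pads are 32 mm wide; open, the fingers measure 118 mm over their backs; the gripper's body (76 mm by 178 mm) begins 60 mm behind the grasp point.
Start: joints at [60.418, 28.281, 77.091, -0, 74.628, -5.472], TCP at [0.255, 0.57, 0.194] pointing down, gripper open.
Joint ranges: [-166.48, 166.48], [-47.26, 123.95], [12.59, 153.08], [-70.14, 250.14], [6.76, 159.57], [-176.63, 176.63]. Speed limits (degrees/s): [108.29, 108.29, 147.25, 172.46, 172.46, 172.46].

## Interface

Orientations are given as [roll, pitch, yaw] about the fixed x, y, z axes, in that order (R = Rz(yaw) Ry(pitch) Rx(roll)).
In Python, from cell import observe, grab_frame, calibration, hand_in gives the robot as it stands.
- The arm moves only by the tool jog_arm, never from a script. Its argument "moves" is a list of rows, each a list of 3 entries, a list of its own where there are three numbers: the opening, from 0 (shut) to 1 (fully open), then the shift along the world's x, y, z in units of 400 mm (1.0 is 400 mm), then the turn about the world's z in units of pi/4 rad (1.0 is pi/4 rad). In form: [[gripper, [x, y, z], roll], ...]. A call has 1 to 12 rows; each row is the pose to reach, as a shift and turn from the pose measured when the call began; what a row does not reach only later rows make up. A row lasts 1/10 s, in which the tool goes at most 50 mm and 8.59 degrees, less where a joint would pass 70% of its speed; a pose out of reach is approached as far as the arm can. A call with a number of a shift or a turn outside -1 to 1 is refused whole. A call with a gripper value outside its range is refused whole. The fingers move at their own pace and stop on an object; "squeeze" is the grip in N (left out, the last holds). Time passes only in rows, so rows that repeat a pose let the fingers close. It gives the time, the measured TCP pose, the force and the opening at its end, in the units of the state.
- observe(): the state, without advancing time (a new reading comes with each control period).
- grab_frame(name): name is "scene" or "top" or "wrist"; returns the picture (420x560x3 uint8, red, green, blue); there is no depth.
- calibration(name): a dict with "fov_y" (degrees; the focal length in pixels is half the picture's height over the tangent of half this angle, whatever the lens; pixels are square), "cx", "cy" (the principal point, pixels), "R" (3x3) and "t" (3): a world point X has camera coordinates R X + t. Camera axes: x right, y down, z forward; pixel columns grow to the right and rows downward; lengths in m; the calibration is good to about 2 mm. A picture is of the moment at which its call begins: read the wrist's pose just before it. calibration takes no time and is no camera call; for the wrist camera it gives the pose at the moment of the call.
- hand_in(): hands the job in, once; it reports no verdict.
The state is a dict: "time_s": time; "joints": joint angles; "dq": joint speeds; "joint_torque": joint torques, N m; "tool_pos": TCP position; "eef_rot": TCP orientation; "force": force on the tool from outside, world axes, zero at the start; "moment": the same for the moment, N m; "grip_width": finger opening in m.
Only numpy, scipy, OpenCV 4.12 (cv2) and the standard library are available. Lean on these libraries where they do the work, as an engineer would, in place of code of your own. Each camera call takes 0.05 s, during which the arm holds its last target. There are 200 camera calls.

## Task

Set up the reference step cone on the measuring rail: while the carriage stays clamped where it is, thread every steel spacer ring lying on the bench onto the carriage's steel post, in order of diameter with the widest at the bottom, each fully down and flat on the one below. Then swing the clamp lever a quarter turn out to its stop to unlock, slide the loaded carriage along the rail until its pointer line meets the line on the grey index plate, and swing the lever fully back to lock it there. Never drag the carriage while it is clamped, and leave everything else on the bench standing where it is.

Things in the scene. Friction and masses are not known exactly. Their poses are not given: they have to be found in the camera images.
- spacer66_mid (a point): loose flat steel spacer ring, outer diameter 66 mm, plain round bore 20 mm, 8 mm thick, lying flat on the bench at the start; the point is the ring's centre, half-way up its thickness; z is the ring's axis (which face is up does not matter). May be absent
- spacer58_mid (a point): loose flat steel spacer ring, outer diameter 58 mm, plain round bore 20 mm, 8 mm thick, lying flat on the bench at the start; the point is the ring's centre, half-way up its thickness; z is the ring's axis (which face is up does not matter). May be absent
- spacer50_mid (a point): loose flat steel spacer ring, outer diameter 50 mm, plain round bore 20 mm, 8 mm thick, lying flat on the bench at the start; the point is the ring's centre, half-way up its thickness; z is the ring's axis (which face is up does not matter). May be absent
- spacer42_mid (a point): loose flat steel spacer ring, outer diameter 42 mm, plain round bore 20 mm, 8 mm thick, lying flat on the bench at the start; the point is the ring's centre, half-way up its thickness; z is the ring's axis (which face is up does not matter). May be absent
- spacer34_mid (a point): loose flat steel spacer ring, outer diameter 34 mm, plain round bore 20 mm, 8 mm thick, lying flat on the bench at the start; the point is the ring's centre, half-way up its thickness; z is the ring's axis (which face is up does not matter). May be absent
- post_seat (a point): centre of the dark steel seat disc (72 mm wide) on the carriage, at the foot of the upright steel post; the bottom ring rests at this height. The post is 16 mm in diameter and stands 45 mm above this point, its last 7 mm tapered to 8 mm. x points along the rail in the carriage's sliding direction (+x slides away from the robot), y to the left across the rail towards the push grip, z up. The carriage plate is 90 mm (x) by 160 mm (y), its top 6 mm below this point
- push_grip (a point): a point on the carriage's fixed upright black push grip (cylinder 16 mm wide, 40 mm tall), 14 mm below its top, 60 mm to the left (+y) of the post; pinch or push it to slide the carriage
- pointer (a point): the carriage's pointer: end of the black line at the left (+y) edge of the carriage plate's top, in line with the post across the rail
- mark_line (a point): end, next to the carriage, of the black line across the top of the grey index plate (50 x 30 mm, 38 mm tall) that stands at the left of the rail; x points along the rail as the carriage's +x
- carriage (a joint): carriage position along the rail in m, 0 (near the robot) to 0.20, grows away from the robot; it slides with about 12 N of friction and stays where left. Its clamp does not stiffen it, but dragging it while the lever is locked is a fault
- clamp_lever (a joint): angle of the clamp lever in rad: 0 locked (lever points back along the rail towards the robot, -x), 1.571 unlocked against its stop (lever points to the right, -y, away from the carriage); swings level, counter-clockwise from above as it unlocks, about 1.6 N at the knob, stays where left
- lever_knob (a point): a point on the black upright knob (cylinder 18 mm wide, 40 mm tall, spanning 24 mm below to 16 mm above this point) at the end of the clamp lever; it moves on a level circle of radius 50 mm about the lever's pivot, which is 60 mm to the right (-y) of the post axis, at the same x as the post
- beaker: clear glass beaker, 68 mm wide, 85 mm tall; a bystander to leave alone (origin at its underside)
- jar: amber glass jar with black cap, 52 mm wide, 75 mm tall; a bystander to leave alone (origin at its underside)
- wash_bottle: white plastic bottle with a red cap, 60 mm wide, 160 mm tall; a bystander to leave alone (origin at its underside)
- vial: small glass cylinder, 28 mm wide, 45 mm tall; a bystander to leave alone (origin at its underside)
- stopper: black rubber stopper, 30 mm wide, 26 mm tall; a bystander to leave alone (origin at its underside)
- spatula: steel lab spoon 200 mm long, lying; a bystander to leave alone (origin at its underside)
- driver: black-handled screwdriver 200 mm long, lying; a bystander to leave alone (origin at its underside)
Mind the look-alikes: they are no part of the job. Leave any turquoise or yellow look-alike of the part that bears spacer66_mid alone. Leave any green or yellow look-alike of the part that bears spacer42_mid alone.

How it is judged:
By the outcome, as a careful person would: the job done as asked, in the order asked, and still so for the second after the job is handed in, with the robot touching nothing.
Of spacer66, spacer58, spacer50, spacer42, spacer34 only 3 to 5 are there at a start; the rules pass over those that are not, and their reading is None.
At some moment in a run one of spacer66, spacer58, spacer50, spacer42, spacer34 may be knocked a few centimetres aside while the robot is not near it.
Once in a run the grip may slacken for a moment while it holds something.
It also fails if it takes over 210 s, if anything falls off the work surface, if the arm or the gripper's body presses on something with over 40 N, if the wrist force passes 120 N, or if a joint passes its speed limit or range.

## Working session

There is one attempt and no reset: what is moved stays moved. The work goes in short steps, Python scripts to look and compute and a tool call to move; the robot and the scene stay as the last step left them, time stands still between calls to the robot, and variables do not carry over. Pictures are saved under pics/ and viewed, about 12 in all and at most 16, crops included, and the job is handed in when it is done.

Besides the shell and the picture viewer there is one more tool, called after ">>>" as name([rows], argument=value, ...), one row to a line, values as JSON. jog_arm: Moves the arm, as the interface text tells. Its arguments: {"type":"object","properties":{"moves":{"type":"array","items":{"type":"array"}},"squeeze":{"type":"number"}},"required":["moves"]}

```bash
mkdir -p pics; ls
python3 - <<'E'
from cell import *
import cv2,numpy as np
s=observe();print({k:np.round(v,3) for k,v in s.items()})
for n in ("scene","top","wrist"):
    c=calibration(n);print(n,{k:np.round(v,3).tolist() for k,v in c.items()})
    f=grab_frame(n);cv2.imwrite(f"pics/{n}0.png",f[:,:,::-1])
f=cv2.imread("pics/top0.png");cv2.imwrite("pics/top0b.png",cv2.resize(f,(800,600),interpolation=cv2.INTER_CUBIC))
E
```

```text
pics
{'time_s': np.float64(0.0), 'joints': array([ 6.0421e+01,  2.8314e+01,  7.7126e+01, -2.0000e-03,  7.4629e+01,
       -5.4710e+00]), 'dq': array([-0.007, -0.046,  0.017, -0.08 ,  0.048,  0.067]), 'joint_torque': array([-6.0000e-03, -8.7882e+01, -3.8185e+01,  7.0000e-02,  5.4000e-02,
       -0.0000e+00]), 'tool_pos': array([0.255, 0.57 , 0.193]), 'eef_rot': array([-1.79931e+02, -5.00000e-03,  1.55892e+02]), 'force': array([-0.863, -0.049, -0.132]), 'moment': array([ 0.013, -0.045, -0.018]), 'grip_width': np.float64(0.091)}
scene {'fov_y': 52.617, 'cx': 282.621, 'cy': 202.495, 'R': [[-0.771, 0.637, 0.001], [0.488, 0.591, -0.642], [-0.409, -0.494, -0.767]], 't': [0.412, -0.221, 1.355]}
top {'fov_y': 52.504, 'cx': 277.617, 'cy': 198.811, 'R': [[-0.018, -1.0, -0.013], [-0.988, 0.02, -0.153], [0.153, 0.01, -0.988]], 't': [0.027, 0.511, 1.202]}
wrist {'fov_y': 60.204, 'cx': 276.163, 'cy': 214.313, 'R': [[0.408, 0.913, -0.0], [0.874, -0.391, 0.287], [0.262, -0.118, -0.958]], 't': [-0.626, -0.034, 0.391]}
```

View pics/top0b.png

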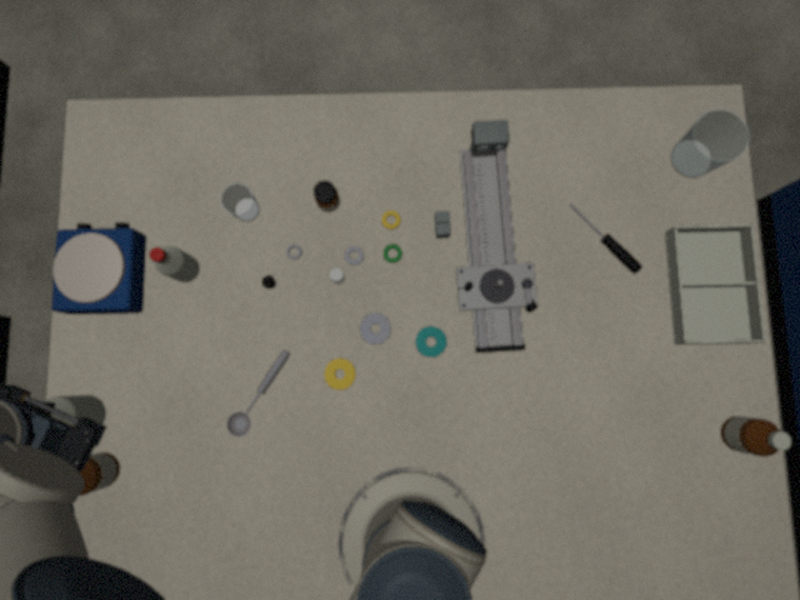

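View pics/scene0.png

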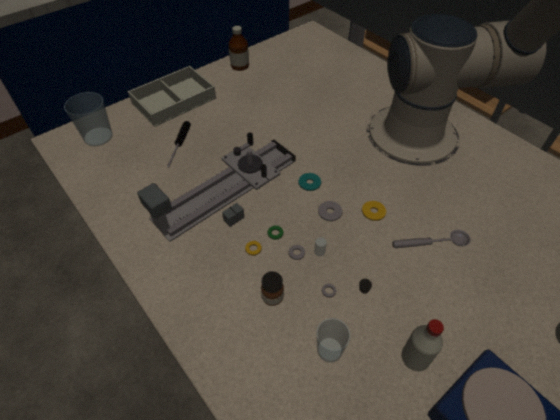

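Three grey steel rings are visible in the top view at (375,328), (354,256) and (295,252), in 800-wide pixels. The look-alikes are turquoise (431,341), yellow (340,374), yellow (391,219) and green (393,253). The carriage is at (497,286) and the index plate at (443,224).

```bash
cat > h.py <<'E'
from cell import *
import cv2,numpy as np
def ray(n,uv,z,c=None):
    c=c or calibration(n);f=210/np.tan(np.radians(c["fov_y"])/2);R=np.array(c["R"]);t=np.array(c["t"])
    o=-R.T@t; d=R.T@np.array([(uv[0]-c["cx"])/f,(uv[1]-c["cy"])/f,1]); return o+d*(z-o[2])/d[2]
def proj(n,X,c=None):
    c=c or calibration(n);f=210/np.tan(np.radians(c["fov_y"])/2);p=np.array(c["R"])@X+np.array(c["t"])
    return f*p[:2]/p[2]+[c["cx"],c["cy"]]
def snap(n,name,box=None,size=None):
    c=calibration(n);f=grab_frame(n)[:,:,::-1].copy();cv2.imwrite(f"pics/{name}_raw.png",f)
    g=f if box is None else f[box[1]:box[3],box[0]:box[2]]
    k=size or min(800/g.shape[1],600/g.shape[0]);cv2.imwrite(f"pics/{name}.png",cv2.resize(g,None,fx=k,fy=k,interpolation=cv2.INTER_CUBIC))
    return f,c
E
python3 - <<'E'
from h import *
for nm,(u,v) in dict(big=(375,328),mid=(354,256),small=(295,252)).items(): print(nm,ray("top",(u*.7,v*.7),.008).round(3))
for nm,(u,v,z) in dict(post=(497,286,.06),postB=(497,286,.03),knob=(531,305,.06),grip=(467,286,.06),idx=(443,224,.038),turq=(431,341,.008),green=(393,253,.008),vial=(336,275,.04),jar=(326,190,.075),stopper=(268,282,.02),spat1=(285,355,.01),beaker=(245,208,0.),bottle=(158,255,.16)).items(): print(nm,ray("top",(u*.7,v*.7),z).round(3))
f=cv2.imread("pics/top0.png");a=np.hstack([f[150:260,180:300],f[160:270,290:410]])
cv2.imwrite("pics/crop0.png",cv2.resize(a,None,fx=3.3,fy=3.3,interpolation=cv2.INTER_CUBIC))
E
```

```text
big [0.425 0.064 0.008]
mid [0.577 0.107 0.008]
small [0.589 0.232 0.008]
post [ 0.5   -0.184  0.06 ]
postB [ 0.504 -0.188  0.03 ]
knob [ 0.46  -0.249  0.06 ]
grip [ 0.501 -0.124  0.06 ]
idx [ 0.635 -0.081  0.038]
turq [ 0.396 -0.051  0.008]
green [0.582 0.024 0.008]
vial [0.532 0.141 0.04 ]
jar [0.702 0.157 0.075]
stopper [0.524 0.285 0.02 ]
spat1 [0.372 0.25  0.01 ]
beaker [0.689 0.342 0.   ]
bottle [0.556 0.46  0.16 ]
```

View pics/crop0.png

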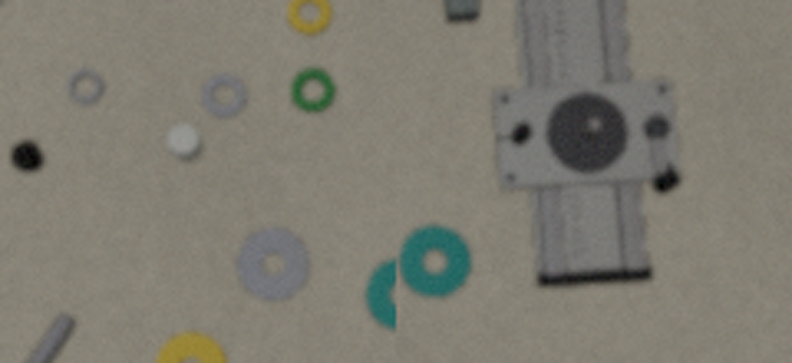

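View pics/wrist0.png

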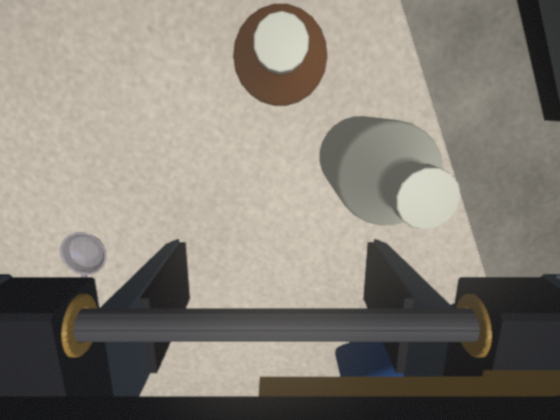

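The crop confirms the choice: the grey 66 ring matches the size of the turquoise look-alike, the grey mid ring matches the green 42 one, and the small one is 34. The wrist view shows only a bottle and a beaker near the arm, with no hidden ring. Next I move above the big ring.

>>> jog_arm([
  [1,[0.42,-0.87,0],-1],
  [1,[0.42,-0.87,0],-1],
  [1,[0.42,-0.87,0],-1],
  [1,[0.42,-0.87,0],-1],
  [1,[0.42,-0.87,0],-1],
  [1,[0.42,-0.87,0],-1],
  [1,[0.42,-0.87,0],-1],
  [1,[0.42,-0.87,0],-1],
  [1,[0.42,-0.87,0],-1],
  [1,[0.42,-0.87,0],-1],
], squeeze=20)

```text
time_s: 1.15
tool_pos: [0.4233, 0.2217, 0.1932]
eef_rot: [-179.9, -0.0, 110.8]
force: [1.0, -0.2, 0.2]
grip_width: 0.0911
```

>>> jog_arm([
  [1,[0,-0.39,0],-0.464],
  [1,[0,-0.39,0],-0.464],
  [1,[0,-0.39,0],-0.464],
  [1,[0,-0.39,0],-0.464],
  [1,[0,-0.39,0],-0.464],
  [1,[0,-0.39,0],-0.464],
  [1,[0,-0.39,0],-0.464],
])

```text
time_s: 1.85
tool_pos: [0.4233, 0.0672, 0.1932]
eef_rot: [-179.9, -0.0, 90.0]
force: [-0.4, 0.2, -1.0]
grip_width: 0.0912
```

Run:
```python
from h import *
s=observe();print(s["time_s"],s["tool_pos"].round(4),s["eef_rot"].round(2),s["force"].round(2)) if hasattr(s["tool_pos"],"round") else print(s["time_s"],s["tool_pos"],s["eef_rot"])
f,c=snap("wrist","w1");print(proj("wrist",np.array(s["tool_pos"]),c))
snap("top","t1")
```

```text
1.85 [0.4233 0.0672 0.1932] [-1.7993e+02 -3.0000e-02  9.0040e+01] [-0.4   0.16 -0.98]
[272.81174788 256.06248729]
```

View pics/w1.png

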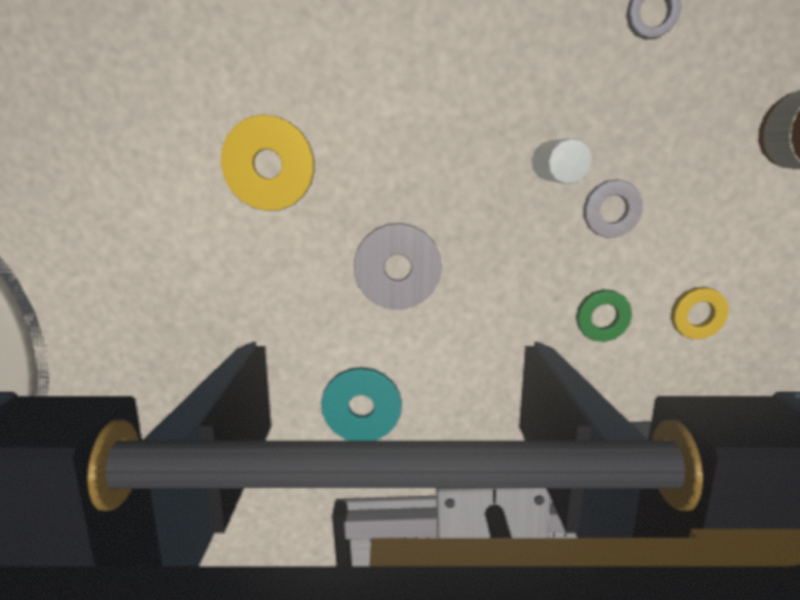

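The wrist view shows the steel 66 ring at (397,266), the 42 at (613,208) and the 34 at (653,10). The vial is at (565,160), the green ring at (605,315) and the turquoise one at (361,404). I'll measure the steel rings by colour mask.

```bash
cat >> h.py <<'E'
def rings(n,f,c,z=.008,dmin=.025,dmax=.075):
    g=cv2.GaussianBlur(f,(3,3),0).astype(int);b,gg,r=g[...,0],g[...,1],g[...,2]
    m=((b-r>-8)&(abs(b-r)<30)&(b>85)&(b-gg>0)).astype(np.uint8)*255
    m=cv2.morphologyEx(m,cv2.MORPH_OPEN,np.ones((2,2),np.uint8))
    cs,h=cv2.findContours(m,cv2.RETR_EXTERNAL,cv2.CHAIN_APPROX_NONE);out=[]
    for k in cs:
        if len(k)<15: continue
        P=np.array([ray(n,p[0],z,c)[:2] for p in k]).astype(np.float32)
        (x,y),rad=cv2.minEnclosingCircle(P);A=cv2.contourArea(P)
        if dmin<2*rad<dmax and A>.75*np.pi*rad**2: out.append((x,y,2*np.sqrt(A/np.pi),tuple(k.mean((0,1)).round(0))))
    return [tuple(np.round(o[:3],4).tolist())+(o[3],) for o in out]
E
python3 - <<'E'
from h import *
f=cv2.imread("pics/w1_raw.png");c=calibration("wrist")
for u,v in((262,186),(420,130),(200,100),(250,290)):print(f[v,u])
print(rings("wrist",f,c));print(rings("top",cv2.imread("pics/t1_raw.png"),calibration("top")))
E
```

```text
[151 149 154]
[138 136 139]
[ 62 172 203]
[101 108  91]
[(0.4282, 0.066, 0.0604, (np.float64(279.0), np.float64(187.0))), (0.5827, 0.1091, 0.037, (np.float64(430.0), np.float64(146.0)))]
[]
```

```bash
cat >> h.py <<'E'
def ring_at(n,f,c,xy,z=.008,half=.055):
    """ring near world xy: Otsu on Lab b in the ROI; returns outer x,y,diam and bore x,y,diam"""
    u,v=proj(n,np.array([*xy,z]),c);u2,_=proj(n,np.array([xy[0]+half,xy[1],z]),c),0
    w=int(np.linalg.norm(u2-[u,v]));x0,y0=max(int(u)-w,0),max(int(v)-w,0)
    lab=cv2.cvtColor(cv2.GaussianBlur(f,(3,3),0),cv2.COLOR_BGR2LAB)[y0:int(v)+w,x0:int(u)+w,2]
    k=4;lab=cv2.resize(lab,None,fx=k,fy=k,interpolation=cv2.INTER_CUBIC)
    th,m=cv2.threshold(lab,0,255,cv2.THRESH_BINARY_INV+cv2.THRESH_OTSU)
    cs,h=cv2.findContours(m,cv2.RETR_CCOMP,cv2.CHAIN_APPROX_NONE);out=[]
    for q,hh in zip(cs,h[0]):
        if len(q)<60: continue
        px=(q[:,0]+.5)/k-.5+[x0,y0]
        P=np.array([ray(n,p,z,c)[:2] for p in px]).astype(np.float32)
        (a,b),(d1,d2),_=cv2.fitEllipse(P)
        out.append(("outer" if hh[3]<0 else "bore",round(a,4),round(b,4),round(d1,4),round(d2,4)))
    return out
E
python3 - <<'E'
from h import *
f=cv2.imread("pics/w1_raw.png");c=calibration("wrist")
for xy in((.428,.066),(.582,.109)): print(ring_at("wrist",f,c,xy,half=.045))
f=cv2.imread("pics/t1_raw.png");c=calibration("top")
for xy in((.425,.064),(.577,.107),(.589,.232)): print(ring_at("top",f,c,xy,half=.045))
E
```

```text
[('outer', 0.4268, 0.0669, 0.0646, 0.0654), ('bore', 0.4268, 0.0671, 0.0189, 0.0197)]
[('outer', 0.5813, 0.1097, 0.0409, 0.0423), ('bore', 0.581, 0.1097, 0.0179, 0.0193), ('outer', 0.547, 0.141, 0.0264, 0.0303)]
[('outer', 0.3981, 0.0688, 0.0321, 0.0897)]
[('outer', 0.5455, 0.0827, 0.0165, 0.0227), ('outer', 0.5471, 0.1317, 0.0223, 0.0403), ('outer', 0.5738, 0.1419, 0.015, 0.0195), ('outer', 0.5829, 0.103, 0.0411, 0.0807)]
[('outer', 0.5561, 0.2586, 0.017, 0.0194), ('outer', 0.5783, 0.2227, 0.0535, 0.0644), ('bore', 0.5793, 0.2337, 0.0126, 0.0139)]
```

>>> jog_arm([
  [1,[0.009,0,-0.12],0],
  [1,[0.009,0,-0.24],0],
  [1,[0.009,0,-0.35],0],
  [1,[0.009,0,-0.42],0],
  [1,[0.009,0,-0.455],0],
  [1,[0.009,0,-0.473],0],
  [1,[0.009,0,-0.473],0],
])

```text
time_s: 2.65
tool_pos: [0.4266, 0.0674, 0.0035]
eef_rot: [-179.9, -0.0, 90.1]
force: [0.4, -0.8, -0.0]
grip_width: 0.0911
```

>>> jog_arm([
  [0.5,[0,0,0],0],
  [0.5,[0,0,0],0],
  [0.5,[0,0,0],0],
  [0.5,[0,0,0],0],
  [0.5,[0,0,0],0],
  [0.5,[0,0,0],0],
], squeeze=30)

```text
time_s: 3.25
tool_pos: [0.4267, 0.0674, 0.0036]
eef_rot: [-179.9, -0.0, 90.1]
force: [-0.2, 0.3, 0.3]
grip_width: 0.0468
```

The fingers closed to 47 mm with nothing between them, so I'll look.

Run:
```python
from h import *
f,c=snap("wrist","w2");s=observe();print(s["grip_width"],s["tool_pos"],proj("wrist",np.array(s["tool_pos"]),c))
```

```text
0.046571734630679366 [0.42665694 0.06736657 0.00352396] [272.70487663 255.99746215]
```

View pics/w2.png

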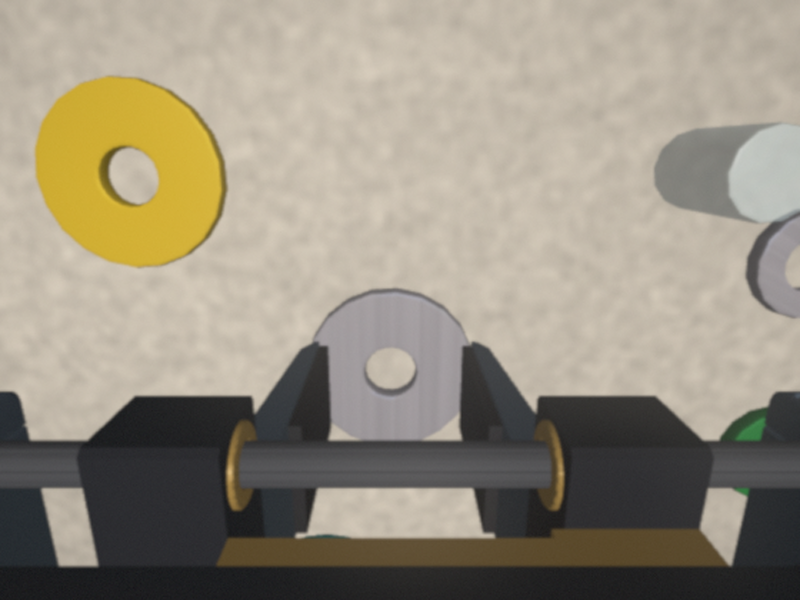

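The fingertips hide the ring's edges. When open they sit higher than the TCP, so they closed above the ring. I'll reopen and go lower, watching the force.

>>> jog_arm([
  [0.88,[0,0,0],0],
  [0.88,[0,0,0],0],
  [0.88,[0,0,0],0],
  [0.88,[0,0,0],0],
  [0.88,[0,0,0],0],
  [0.88,[0,0,-0.01],0],
  [0.88,[0,0,-0.02],0],
  [0.88,[0,0,-0.02],0],
])

```text
time_s: 4.1
tool_pos: [0.4264, 0.0673, -0.005]
eef_rot: [-179.8, -0.0, 90.1]
force: [0.3, 0.2, -0.4]
grip_width: 0.0803
```

Run:
```python
from h import *
f,c=snap("wrist","w3",(120,180,440,300))
```

```text
(no output)
```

View pics/w3.png

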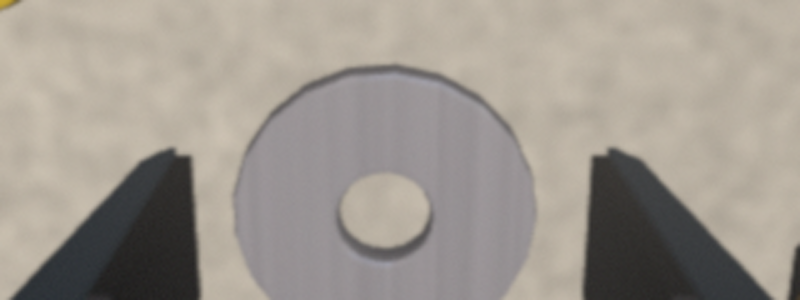

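Run:
```python
from h import *
s=observe();T=np.array(s["tool_pos"]);c=calibration("wrist");print(-np.array(c["R"]).T@np.array(c["t"])-T)
for uv in((196,242),(356.8,242)):
    a=ray("wrist",uv,0.05,c);b=ray("wrist",uv,-.02,c)
    for sg in(1,-1):
        k=(T[0]+sg*s["grip_width"]/2-a[0])/(b[0]-a[0]);P=a+k*(b-a)
        if 0<=k<=1.2: print(uv,P-T)
```

```text
[0.0023902  0.08180371 0.19063834]
(196, 242) [-0.04016621  0.01326186  0.01257052]
(356.8, 242) [0.04016621 0.02018018 0.03001551]
```

>>> jog_arm([
  [0.88,[0,0,-0.01],0],
  [0.88,[0,0,-0.015],0],
  [0.88,[0,0,-0.015],0],
])

```text
time_s: 4.45
tool_pos: [0.4262, 0.0673, -0.0111]
eef_rot: [-179.8, -0.0, 90.1]
force: [-1.3, 1.3, -0.6]
grip_width: 0.08
```

>>> jog_arm([
  [0.7,[0,0,0],0],
  [0.6,[0,0,0],0],
  [0.6,[0,0,0],0],
  [0.6,[0,0,0],0],
], squeeze=15)

```text
time_s: 4.85
tool_pos: [0.4262, 0.0674, -0.0111]
eef_rot: [-179.8, -0.0, 90.1]
force: [0.1, 0.3, -0.2]
grip_width: 0.055
```

>>> jog_arm([
  [0.88,[0,0,0],0],
  [0.88,[0,0,0],0],
  [0.88,[0,0,0],0],
  [0.88,[0,0,0],0],
  [0.88,[0,0,-0.01],0],
  [0.88,[0,0,-0.01],0],
])

```text
time_s: 5.45
tool_pos: [0.4261, 0.0673, -0.0155]
eef_rot: [-179.8, -0.0, 90.1]
force: [-0.9, 0.0, -0.2]
grip_width: 0.0806
```

>>> jog_arm([
  [0.7,[0,0,0],0],
  [0.65,[0,0,0],0],
  [0.65,[0,0,0],0],
  [0.65,[0,0,0],0],
])

```text
time_s: 5.85
tool_pos: [0.426, 0.0673, -0.0155]
eef_rot: [-179.8, -0.0, 90.1]
force: [0.0, -0.1, -2.5]
grip_width: 0.0636
```

>>> jog_arm([
  [0.6,[0,0,0],0],
  [0.55,[0,0,0],0],
  [0.55,[0,0,0],0],
  [0.55,[0,0,0],0],
], squeeze=15)

```text
time_s: 6.25
tool_pos: [0.426, 0.0673, -0.0155]
eef_rot: [-179.8, -0.0, 90.1]
force: [-0.4, 1.0, -1.8]
grip_width: 0.0637
```

Run:
```python
from h import *
f,c=snap("wrist","w4",(120,180,440,300))
```

```text
(no output)
```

View pics/w4.png

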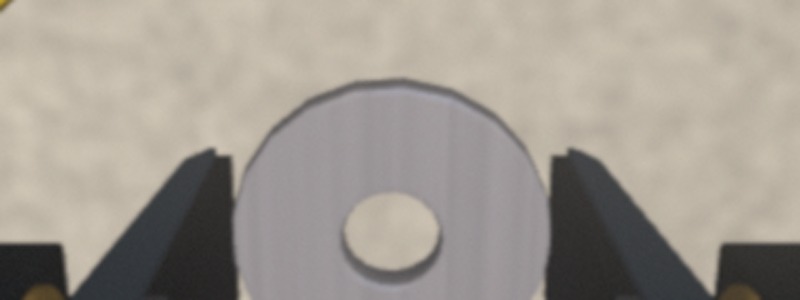

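The ring is held, but only by the fingertips. I'll regrip about 2.5 mm deeper.

>>> jog_arm([
  [0.8,[0,0,0],0],
  [0.8,[0,0,0],0],
  [0.8,[0,0,0],0],
  [0.8,[0,0,-0.006],0],
  [0.8,[0,0,-0.006],0],
  [0.6,[0,0,-0.006],0],
  [0.5,[0,0,-0.006],0],
  [0.5,[0,0,-0.006],0],
  [0.5,[0,0,-0.006],0],
  [0.5,[0,0,-0.006],0],
], squeeze=25)

```text
time_s: 7.3
tool_pos: [0.426, 0.0673, -0.0179]
eef_rot: [-179.8, -0.0, 90.1]
force: [0.2, 0.5, -1.7]
grip_width: 0.0639
```

>>> jog_arm([
  [0.5,[0,0,0.02],0],
  [0.5,[0,0,0.06],0],
  [0.5,[0,0,0.12],0],
  [0.5,[0,0,0.24],0],
  [0.5,[0,0,0.36],0],
  [0.5,[0,0,0.48],0],
  [0.5,[0,0,0.5],0],
  [0.5,[0,0,0.5],0],
])

```text
time_s: 8.1
tool_pos: [0.4267, 0.0674, 0.1838]
eef_rot: [-180.0, -0.0, 90.1]
force: [0.4, 0.0, -2.8]
grip_width: 0.0644
```

>>> jog_arm([
  [0.5,[0.02,-0.1,0],0],
  [0.5,[0.04,-0.2,0],0],
  [0.5,[0.07,-0.3,0],0],
  [0.5,[0.1,-0.4,0],0],
  [0.5,[0.12,-0.5,0],0],
  [0.5,[0.15,-0.6,0],0],
  [0.5,[0.18,-0.7,0],0],
  [0.5,[0.185,-0.8,0],0],
  [0.5,[0.185,-0.8,0],0],
  [0.5,[0.185,-0.8,0],0],
])

```text
time_s: 9.1
tool_pos: [0.4995, -0.2527, 0.1817]
eef_rot: [-179.8, -0.1, 90.0]
force: [0.1, -0.1, -1.7]
grip_width: 0.064
```

Run:
```python
from h import *
s=observe();print(s["tool_pos"],s["eef_rot"],s["force"])
f,c=snap("wrist","w5");np.save("pics/w5c.npy",c,allow_pickle=True)
snap("scene","s5");snap("top","t5")
```

```text
[ 0.49951527 -0.25268718  0.1816798 ] [-1.79813095e+02 -1.46578434e-01  8.99805359e+01] [ 0.09159194 -0.11201097 -1.71411798]
```

View pics/w5.png

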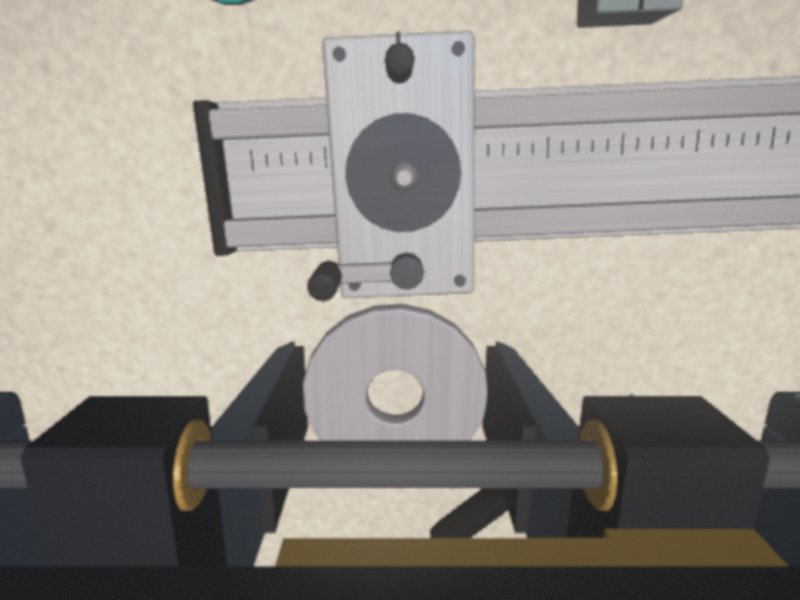

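The post tip shows at (403,176), the seat disc centre at (403,172) and the bore of the held ring at (396,392), with the ring gripped level. The grip is at (399,62) and the knob at (324,280). The rail runs at a slight tilt. I'll measure all of these.

Run:
```python
from h import *
f=cv2.imread("pics/w5_raw.png");c=calibration("wrist");T=np.array(observe()["tool_pos"])
g=cv2.cvtColor(cv2.GaussianBlur(f,(3,3),0),cv2.COLOR_BGR2GRAY)
# seat disc
roi=(g[72:172,234:331]<125).astype(np.uint8)
roi=cv2.morphologyEx(roi,cv2.MORPH_OPEN,np.ones((5,5)));roi=cv2.morphologyEx(roi,cv2.MORPH_CLOSE,np.ones((9,9)))
cs,_=cv2.findContours(roi,cv2.RETR_EXTERNAL,cv2.CHAIN_APPROX_NONE);q=max(cs,key=cv2.contourArea)[:,0]+[234,72]
print("disc px",cv2.fitEllipse(q.astype(np.float32)))
for z in(.02,.03,.035,.04,.045,.05):
    P=np.array([ray("wrist",p,z,c)[:2] for p in q]).astype(np.float32);print(z,np.round(np.array(sum([list(a) if isinstance(a,tuple) else [a] for a in cv2.fitEllipse(P)],[])),4))
# bore
roi=cv2.cvtColor(f,cv2.COLOR_BGR2LAB)[240:310,240:315]
b=cv2.resize(roi[...,2],None,fx=4,fy=4,interpolation=cv2.INTER_CUBIC);th,m=cv2.threshold(b,0,255,cv2.THRESH_BINARY+cv2.THRESH_OTSU);print(th)
zt=T[2]+.0259
for u,v in((397,370),(397,305)): print("ring far edge / bore top",ray("wrist",(u*.7,v*.7),zt,c)-T)
# bore ellipse: extents read in 800 px: left 367,right 424,top 369, bottom(top-face edge) ~ 423
L,R_,Tp,B=[ray("wrist",(u*.7,v*.7),zt,c) for u,v in((366,394),(425,394),(396,369),(396,423))]
print("bore",L-T,R_-T,Tp-T,B-T)
# top of carriage corners & knob, rail edges
for nm,(u,v,z) in dict(post=(403,177,.085),rail1a=(330,98,.025),rail1b=(790,80,.025),rail2a=(250,250,.0),rail2b=(790,228,.0),edgeL_a=(325,42,.03),edgeL_b=(343,294,.03),edgeR_a=(473,35,.03),edgeR_b=(473,290,.03),edT=(325,40,.03),edTb=(472,33,.03),ptr=(398,34,.03),knob=(320,288,.06),idx=(640,0,.038)).items(): print(nm,ray("wrist",(u*.7,v*.7),z,c).round(4))
```

```text
disc px ((281.7712097167969, 120.41659545898438), (78.3687515258789, 81.25782775878906), 2.9631166458129883)
0.02 [ 0.5069 -0.1836  0.0741  0.0745  3.3062]
0.03 [ 0.5068 -0.1832  0.0721  0.0724  3.3055]
0.035 [ 0.5067 -0.183   0.071   0.0713  3.3058]
0.04 [ 0.5066 -0.1828  0.07    0.0703  3.3063]
0.045 [ 0.5066 -0.1826  0.0689  0.0692  3.3062]
0.05 [ 0.5065 -0.1824  0.0679  0.0682  3.3059]
132.0
ring far edge / bore top [0.0028078  0.00953644 0.0259    ]
ring far edge / bore top [0.00272143 0.0329185  0.0259    ]
bore [-0.00801035  0.00040283  0.0259    ] [0.01264082 0.00046883 0.0259    ] [0.00246162 0.00990884 0.0259    ] [ 0.00252706 -0.01091758  0.0259    ]
post [ 0.5063 -0.1827  0.085 ]
rail1a [ 0.461  -0.1373  0.025 ]
rail1b [ 0.7472 -0.1263  0.025 ]
rail2a [ 0.3962 -0.2386  0.    ]
rail2b [ 0.7864 -0.2215  0.    ]
edgeL_a [ 0.4596 -0.1064  0.03  ]
edgeL_b [ 0.4663 -0.2635  0.03  ]
edgeR_a [ 0.5485 -0.1024  0.03  ]
edgeR_b [ 0.5557 -0.2604  0.03  ]
edT [ 0.4596 -0.1053  0.03  ]
edTb [ 0.5478 -0.1013  0.03  ]
ptr [ 0.5035 -0.102   0.03  ]
knob [ 0.4552 -0.2514  0.06  ]
idx [ 0.6426 -0.0856  0.038 ]
```

>>> jog_arm([
  [0.5,[0.012,0.09,0],0],
  [0.5,[0.012,0.175,0],0],
  [0.5,[0.012,0.175,-0.1],0],
  [0.5,[0.012,0.175,-0.2],0],
  [0.5,[0.012,0.175,-0.25],0],
  [0.5,[0.012,0.175,-0.265],0],
  [0.5,[0.012,0.175,-0.265],0],
  [0.5,[0.012,0.175,-0.265],0],
])

```text
time_s: 10.05
tool_pos: [0.5056, -0.1814, 0.078]
eef_rot: [-180.0, -0.1, 90.1]
force: [0.2, -1.2, -2.4]
grip_width: 0.064
```

Run:
```python
from h import *
s=observe();print(s["tool_pos"],s["force"])
f,c=snap("wrist","w6");T=np.array(s["tool_pos"])
roi=f[225:320,210:340];lab=cv2.cvtColor(roi,cv2.COLOR_BGR2GRAY)
b=cv2.resize(lab,None,fx=6,fy=6,interpolation=cv2.INTER_CUBIC);cv2.imwrite("pics/w6c.png",b)
```

```text
[ 0.50556024 -0.18135925  0.07800913] [ 0.16393997 -1.24640738 -2.35109613]
```

View pics/w6c.png

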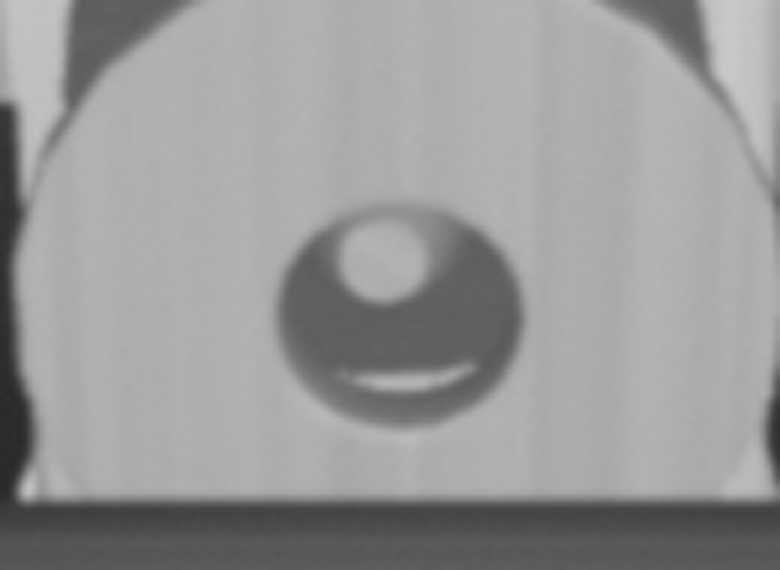

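The post tip shows through the bore: tip at (384,261) and bore centre at (400,318) in crop pixels.

Run:
```python
from h import *
s=observe();T=np.array(s["tool_pos"]);c=calibration("wrist");k=lambda u,v:(210+u/6-.4,225+v/6-.4)
p=ray("wrist",k(384,261),.076,c);b=ray("wrist",k(400,318),T[2]+.0259,c);print(T,p,b,"move",(p-b)[:2])
```

```text
[ 0.50568284 -0.18154119  0.07819089] [ 0.50614501 -0.19004687  0.076     ] [ 0.50766519 -0.18209554  0.10409089] move [-0.00152018 -0.00795133]
```

Triangulating the tip over the two views puts the post top at z≈0.089 and the seat at z≈0.044, which fits the 38 mm index plate. The sideways correction is (-1.5, -1.5) mm. Now I lower with force checks.

>>> jog_arm([
  [0.5,[-0.004,-0.004,0],0],
  [0.5,[-0.004,-0.004,-0.02],0],
  [0.5,[-0.004,-0.004,-0.04],0],
  [0.5,[-0.004,-0.004,-0.06],0],
  [0.5,[-0.004,-0.004,-0.06],0],
])

```text
time_s: 10.6
tool_pos: [0.5033, -0.1828, 0.0528]
eef_rot: [-179.9, -0.1, 90.1]
force: [-0.4, -0.6, -1.9]
grip_width: 0.0639
```

>>> jog_arm([
  [0.5,[0,0,-0.02],0],
  [0.5,[0,0,-0.04],0],
  [0.5,[0,0,-0.05],0],
  [0.5,[0,0,-0.05],0],
])

```text
time_s: 11.0
tool_pos: [0.5029, -0.1826, 0.032]
eef_rot: [-179.8, -0.1, 90.1]
force: [-1.1, 1.0, -1.5]
grip_width: 0.0637
```

>>> jog_arm([
  [0.5,[0,0,-0.006],0],
  [0.5,[0,0,-0.01],0],
  [0.5,[0,0,-0.01],0],
])

```text
time_s: 11.3
tool_pos: [0.5029, -0.1826, 0.028]
eef_rot: [-179.8, -0.1, 90.1]
force: [-0.2, 0.6, -1.6]
grip_width: 0.0635
```

>>> jog_arm([
  [0.5,[0,0,-0.004],0],
  [0.5,[0,0,-0.006],0],
  [0.5,[0,0,-0.006],0],
])

```text
time_s: 11.6
tool_pos: [0.503, -0.1826, 0.026]
eef_rot: [-179.9, -0.1, 90.1]
force: [-2.0, 0.5, 7.3]
grip_width: 0.0639
```

Contact came at the seat height (7 N at z≈0.044). I'll release and rise, then go to the 42 ring with the jaws turned 45° so they clear the vial.

>>> jog_arm([
  [0.6,[0,0,0.002],0],
  [0.8,[0,0,0.002],0],
  [0.95,[0,0,0.002],0],
  [0.95,[0,0,0.002],0],
  [0.95,[0,0,0.04],0],
  [0.95,[0,0,0.12],0],
  [0.95,[0,0,0.24],0],
  [0.95,[0,0,0.36],0],
  [0.95,[0,0,0.42],0],
  [0.95,[0,0,0.42],0],
])

```text
time_s: 12.6
tool_pos: [0.5048, -0.1835, 0.1976]
eef_rot: [179.8, 0.0, 90.1]
force: [-0.3, 0.5, -0.7]
grip_width: 0.0865
```

>>> jog_arm([
  [0.8,[0.19,0.72,0],1],
  [0.8,[0.19,0.72,0],1],
  [0.8,[0.19,0.72,0],1],
  [0.8,[0.19,0.72,0],1],
  [0.8,[0.19,0.72,0],1],
  [0.8,[0.19,0.72,0],1],
  [0.8,[0.19,0.72,0],1],
  [0.8,[0.19,0.72,0],1],
  [0.8,[0.19,0.72,0],1],
  [0.8,[0.19,0.72,0],1],
])

```text
time_s: 13.6
tool_pos: [0.5805, 0.1033, 0.1974]
eef_rot: [179.9, 0.0, 135.0]
force: [-0.2, 1.4, 0.2]
grip_width: 0.0728
```

Run:
```python
from h import *
s=observe();T=np.array(s["tool_pos"]);print(s["time_s"],T,s["eef_rot"],s["force"])
f,c=snap("wrist","w7");print(proj("wrist",T,c),-np.array(c["R"]).T@np.array(c["t"])-T)
print(ring_at("wrist",f,c,(.5815,.1097),half=.03)); print(ring_at("wrist",f,c,(.590,.232),half=.03))
snap("top","t7")
```

```text
13.6 [0.58049582 0.1033483  0.19736853] [1.79854924e+02 2.68795324e-02 1.35043215e+02] [-0.20552087  1.40288674  0.19634347]
[273.39413406 253.64548347] [-0.05629187  0.05759624  0.19055621]
[('outer', 0.5823, 0.1102, 0.0408, 0.0413), ('bore', 0.5822, 0.1101, 0.0191, 0.0196)]
[('outer', 0.5932, 0.2371, 0.0324, 0.0331), ('bore', 0.5933, 0.2371, 0.019, 0.0198)]
```

View pics/w7.png

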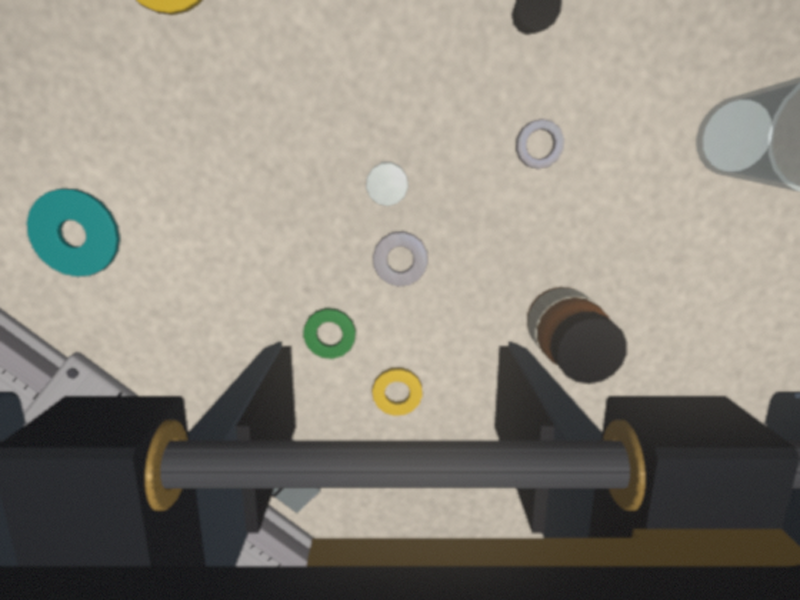

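The view shows the 42 ring at (400,258), the vial at (387,183), the 34 ring at (540,143) and the jar at (585,340). I'll turn the jaws along y for room from both jar and vial. The fingertip height hardly changes with width, so TCP z=-0.018 applies again.

>>> jog_arm([
  [0.66,[0,0.014,0],0.2],
  [0.66,[0,0.014,0],0.4],
  [0.66,[0,0.014,-0.1],0.6],
  [0.66,[0,0.014,-0.2],0.8],
  [0.66,[0,0.014,-0.25],1],
  [0.66,[0,0.014,-0.3],1],
  [0.66,[0,0.014,-0.3],1],
  [0.66,[0,0.014,-0.3],1],
])

```text
time_s: 14.5
tool_pos: [0.5808, 0.1086, 0.0781]
eef_rot: [179.8, 0.0, 179.9]
force: [0.5, 0.2, 0.5]
grip_width: 0.0607
```

Run:
```python
from h import *
s=observe();T=np.array(s["tool_pos"]);print(s["time_s"],T,s["eef_rot"],s["joints"])
f,c=snap("wrist","w8");print(ring_at("wrist",f,c,(.5815,.1097),half=.026));
```

```text
14.5 [0.58081735 0.10862634 0.07805949] [1.79834789e+02 3.34368547e-02 1.79910667e+02] [  4.7016139   33.11901077  89.28195468   0.19178202  57.55206136
 -85.31193198]
[('outer', 0.5817, 0.1096, 0.0404, 0.041), ('bore', 0.5815, 0.1095, 0.019, 0.0198)]
```

>>> jog_arm([
  [0.66,[0.002,-0.003,-0.08],0],
  [0.66,[0.002,-0.003,-0.15],0],
  [0.66,[0.002,-0.003,-0.21],0],
  [0.66,[0.002,-0.003,-0.24],0],
  [0.66,[0.002,-0.003,-0.24],0],
  [0.5,[0.002,-0.003,-0.24],0],
  [0.35,[0.002,-0.003,-0.24],0],
  [0.25,[0.002,-0.003,-0.24],0],
  [0.25,[0.002,-0.003,-0.24],0],
  [0.25,[0.002,-0.003,-0.24],0],
  [0.25,[0.002,-0.003,-0.24],0],
])

```text
time_s: 15.65
tool_pos: [0.583, 0.1077, -0.0162]
eef_rot: [179.8, 0.2, 179.9]
force: [0.1, 0.2, 8.7]
grip_width: 0.04
```

>>> jog_arm([
  [0.25,[0,0,0.02],0],
  [0.25,[0,0,0.08],0],
  [0.25,[0,0,0.2],0],
  [0.25,[0,0,0.32],0],
  [0.25,[0,0,0.43],-0.2],
  [0.25,[0,0,0.5],-0.4],
  [0.25,[0,0,0.5],-0.6],
  [0.25,[0,0,0.5],-0.8],
  [0.25,[0,0,0.5],-1],
  [0.25,[0,0,0.5],-1],
])

```text
time_s: 16.65
tool_pos: [0.5828, 0.1077, 0.1848]
eef_rot: [179.8, 0.2, 134.6]
force: [-0.1, -0.0, 0.2]
grip_width: 0.0401
```

>>> jog_arm([
  [0.25,[-0.03,-0.1,0],-0.2],
  [0.25,[-0.06,-0.2,0],-0.4],
  [0.25,[-0.09,-0.3,0],-0.6],
  [0.25,[-0.12,-0.4,0],-0.8],
  [0.25,[-0.15,-0.5,0],-1],
  [0.25,[-0.18,-0.6,0],-1],
  [0.25,[-0.2,-0.7,0],-1],
  [0.25,[-0.2,-0.725,0],-1],
  [0.25,[-0.2,-0.725,0],-1],
  [0.25,[-0.2,-0.725,0],-1],
])

```text
time_s: 17.65
tool_pos: [0.5028, -0.1816, 0.1851]
eef_rot: [179.8, 0.2, 89.6]
force: [-0.0, 0.7, -0.6]
grip_width: 0.0399
```

Run:
```python
from h import *
s=observe();T=np.array(s["tool_pos"]);print(s["time_s"],T,s["eef_rot"],s["force"],s["grip_width"])
f,c=snap("wrist","w9");np.save("pics/w9T.npy",T)
b=ray("wrist",proj("wrist",T+[0,0,.024],c),T[2]+.024,c)
u,v=proj("wrist",T+[0.002,0,.024],c).astype(int);print(u,v)
roi=f[v-45:v+45,u-60:u+60];cv2.imwrite("pics/w9c.png",cv2.resize(roi,None,fx=6,fy=6,interpolation=cv2.INTER_CUBIC))
```

```text
17.65 [ 0.50280465 -0.18164314  0.18512862] [179.77573261   0.23361627  89.57246792] [-0.02037003  0.68633158 -0.609016  ] 0.039930198697992414
276 275
```

View pics/w9c.png

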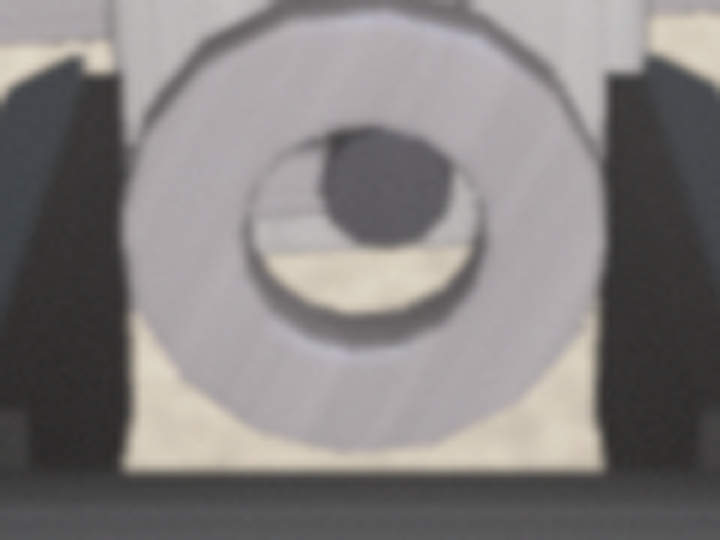

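Run:
```python
from h import *
T=np.array(observe()["tool_pos"]);c=calibration("wrist")
for z in(.0225,.0242,.0259):print(ray("wrist",(216+366/6-.4,230+237/6-.4),T[2]+z,c)-T, ray("wrist",(216+366/6-.4,230+229/6-.4),T[2]+z,c)-T)
```

```text
[0.00208468 0.00261234 0.0225    ] [0.00208915 0.00335255 0.0225    ]
[0.00208113 0.00342347 0.0242    ] [0.00208555 0.00415619 0.0242    ]
[0.00207757 0.0042346  0.0259    ] [0.00208196 0.00495982 0.0259    ]
```

The held 42 ring sits about 4 mm to +y of the tool axis, so the TCP target goes to y=-0.1865.

>>> jog_arm([
  [0.25,[0.002,-0.012,-0.08],0],
  [0.25,[0.002,-0.012,-0.16],0],
  [0.25,[0.002,-0.012,-0.24],0],
  [0.25,[0.002,-0.012,-0.265],0],
  [0.25,[0.002,-0.012,-0.285],0],
  [0.25,[0.002,-0.012,-0.3],0],
  [0.25,[0.002,-0.012,-0.315],0],
  [0.25,[0.002,-0.012,-0.325],0],
  [0.25,[0.002,-0.012,-0.325],0],
])

```text
time_s: 18.6
tool_pos: [0.5037, -0.186, 0.055]
eef_rot: [179.8, 0.2, 89.6]
force: [0.4, 0.7, 0.6]
grip_width: 0.0403
```

Threaded past the taper with no force. Lowering on.

>>> jog_arm([
  [0.25,[0,0,-0.015],0],
  [0.25,[0,0,-0.03],0],
  [0.25,[0,0,-0.04],0],
  [0.25,[0,0,-0.044],0],
  [0.25,[0,0,-0.044],0],
])

```text
time_s: 19.1
tool_pos: [0.5035, -0.186, 0.0371]
eef_rot: [179.8, 0.2, 89.6]
force: [-0.2, 0.2, -0.8]
grip_width: 0.0399
```

>>> jog_arm([
  [0.25,[0,0,-0.003],0],
  [0.25,[0,0,-0.006],0],
  [0.25,[0,0,-0.006],0],
])

```text
time_s: 19.4
tool_pos: [0.5037, -0.1861, 0.0356]
eef_rot: [179.8, 0.2, 89.6]
force: [-3.8, 0.7, 16.0]
grip_width: 0.0402
```

>>> jog_arm([
  [0.3,[0,0,0.003],0],
  [0.6,[0,0,0.003],0],
  [0.7,[0,0,0.003],0],
  [0.7,[0,0,0.003],0],
  [0.7,[0,0,0.06],0],
  [0.7,[0,0,0.16],0],
  [0.7,[0,0,0.28],0],
  [0.7,[0,0,0.38],0],
  [0.7,[0,0,0.4],0],
  [0.7,[0,0,0.4],0],
])

```text
time_s: 20.4
tool_pos: [0.5044, -0.1864, 0.1967]
eef_rot: [179.6, 0.3, 89.6]
force: [-0.0, 0.2, 0.1]
grip_width: 0.0639
```

>>> jog_arm([
  [0.6,[0.22,0.99,0],0],
  [0.6,[0.22,0.99,0],0],
  [0.6,[0.22,0.99,0],0],
  [0.6,[0.22,0.99,0],0],
  [0.6,[0.22,0.99,0],0],
  [0.6,[0.22,0.99,0],0],
  [0.6,[0.22,0.99,0],0],
  [0.6,[0.22,0.99,0],0],
  [0.6,[0.22,0.99,0],0],
  [0.6,[0.22,0.99,0],0],
  [0.6,[0.22,0.99,0],0],
])

```text
time_s: 21.5
tool_pos: [0.5917, 0.2086, 0.1953]
eef_rot: [179.7, 0.4, 89.6]
force: [-0.1, -0.0, -0.6]
grip_width: 0.0547
```

Run:
```python
from h import *
s=observe();T=np.array(s["tool_pos"]);print(s["time_s"],T,s["eef_rot"],s["force"])
f,c=snap("wrist","w10");print(ring_at("wrist",f,c,(.593,.237),half=.028))
```

```text
21.5 [0.59166651 0.20857373 0.19530573] [179.74980813   0.36778901  89.60993226] [-0.08245791 -0.00931926 -0.59270127]
[('outer', 0.594, 0.2383, 0.0326, 0.0331), ('bore', 0.594, 0.2384, 0.0191, 0.0199)]
```

>>> jog_arm([
  [0.6,[0,0.076,-0.1],0],
  [0.6,[0,0.076,-0.2],0],
  [0.6,[0,0.076,-0.3],0],
  [0.6,[0,0.076,-0.4],0],
  [0.6,[0,0.076,-0.47],0],
  [0.6,[0,0.076,-0.51],0],
  [0.6,[0,0.076,-0.523],0],
  [0.6,[0,0.076,-0.523],0],
  [0.4,[0,0.076,-0.523],0],
  [0.2,[0,0.076,-0.523],0],
  [0.2,[0,0.076,-0.523],0],
  [0.2,[0,0.076,-0.523],0],
])

```text
time_s: 22.75
tool_pos: [0.5925, 0.2389, -0.0122]
eef_rot: [179.6, 0.3, 89.6]
force: [-6.1, 0.2, 22.8]
grip_width: 0.0251
```

>>> jog_arm([
  [0.2,[0,0,0],0],
  [0.2,[0,0,0],0],
])

```text
time_s: 22.95
tool_pos: [0.5929, 0.239, -0.0116]
eef_rot: [179.6, 0.3, 89.6]
force: [0.0, 0.6, 0.4]
grip_width: 0.0184
```

The fingers closed past 34 mm, so the grasp missed. I'll open and look.

>>> jog_arm([
  [0.6,[0,0,0.01],0],
  [0.6,[0,0,0.03],0],
  [0.6,[0,0,0.08],0],
  [0.6,[0,0,0.15],0],
  [0.6,[0,0,0.15],0],
])

```text
time_s: 23.45
tool_pos: [0.5951, 0.2397, 0.0524]
eef_rot: [179.3, 0.2, 89.6]
force: [-0.1, 0.3, -0.3]
grip_width: 0.0539
```

Run:
```python
from h import *
s=observe();T=np.array(s["tool_pos"]);print(s["time_s"],T,s["eef_rot"],s["force"])
f,c=snap("wrist","w11");print(ring_at("wrist",f,c,(.593,.239),half=.028))
```

```text
23.45 [0.59506194 0.23972213 0.05235245] [179.25995136   0.21253181  89.57737799] [-0.12524193  0.25545194 -0.32466791]
[('outer', 0.5951, 0.2388, 0.0328, 0.0339), ('bore', 0.595, 0.2392, 0.0181, 0.0193)]
```

View pics/w11.png

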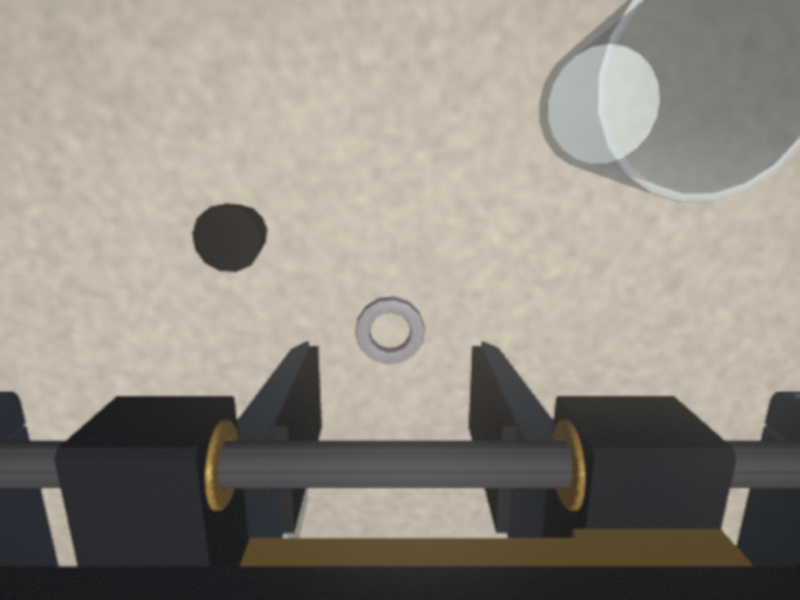

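The fingertips slid over the ring, which still lies at (390,330), undisturbed. I'll regrip with the TCP at -0.0185.

>>> jog_arm([
  [0.6,[-0.005,0,-0.06],0],
  [0.6,[-0.005,0,-0.12],0],
  [0.6,[-0.005,0,-0.16],0],
  [0.6,[-0.005,0,-0.177],0],
  [0.6,[-0.005,0,-0.177],0],
  [0.6,[-0.005,0,-0.177],0],
])

```text
time_s: 24.1
tool_pos: [0.5911, 0.2391, -0.0197]
eef_rot: [179.5, 0.3, 89.6]
force: [-6.0, -2.4, 13.6]
grip_width: 0.0548
```

>>> jog_arm([
  [0.45,[0,0,0],0],
  [0.3,[0,0,0],0],
  [0.2,[0,0,0],0],
  [0.2,[0,0,0],0],
  [0.2,[0,0,0],0],
])

```text
time_s: 24.6
tool_pos: [0.5911, 0.2391, -0.0197]
eef_rot: [179.5, 0.3, 89.6]
force: [-0.6, 0.2, 4.3]
grip_width: 0.033
```

>>> jog_arm([
  [0.2,[0,0,0.03],0],
  [0.2,[0,0,0.12],0],
  [0.2,[0,0,0.24],0],
  [0.2,[0,0,0.36],0],
  [0.2,[0,-0.05,0.47],0],
  [0.2,[-0.03,-0.15,0.51],0],
  [0.2,[-0.05,-0.25,0.51],0],
  [0.2,[-0.07,-0.35,0.51],0],
  [0.2,[-0.07,-0.35,0.51],0],
])

```text
time_s: 25.5
tool_pos: [0.5622, 0.0953, 0.1854]
eef_rot: [179.5, 0.3, 89.4]
force: [-0.1, 0.7, -0.5]
grip_width: 0.0326
```

>>> jog_arm([
  [0.2,[-0.03,-0.1,0],0],
  [0.2,[-0.05,-0.2,0],0],
  [0.2,[-0.07,-0.3,0],0],
  [0.2,[-0.1,-0.4,0],0],
  [0.2,[-0.12,-0.5,0],0],
  [0.2,[-0.15,-0.6,0],0],
  [0.2,[-0.15,-0.7,0],0],
  [0.2,[-0.15,-0.71,0],0],
  [0.2,[-0.15,-0.71,0],0],
  [0.2,[-0.15,-0.71,0],0],
])

```text
time_s: 26.5
tool_pos: [0.5022, -0.1878, 0.1856]
eef_rot: [179.5, 0.3, 89.4]
force: [-0.3, 1.0, 0.3]
grip_width: 0.0329
```

Run:
```python
from h import *
s=observe();T=np.array(s["tool_pos"]);print(s["time_s"],T,s["eef_rot"],s["force"],s["grip_width"])
f,c=snap("wrist","w12")
u,v=proj("wrist",T+[0.002,0,.0277],c).astype(int);print(u,v)
roi=f[v-45:v+45,u-60:u+60];cv2.imwrite("pics/w12c.png",cv2.resize(roi,None,fx=6,fy=6,interpolation=cv2.INTER_CUBIC))
```

```text
26.5 [ 0.5022035  -0.18784905  0.18563044] [179.4560742    0.32194238  89.42740913] [-0.27176157  0.98295762  0.26421393] 0.032857948627390166
276 278
```

View pics/w12c.png

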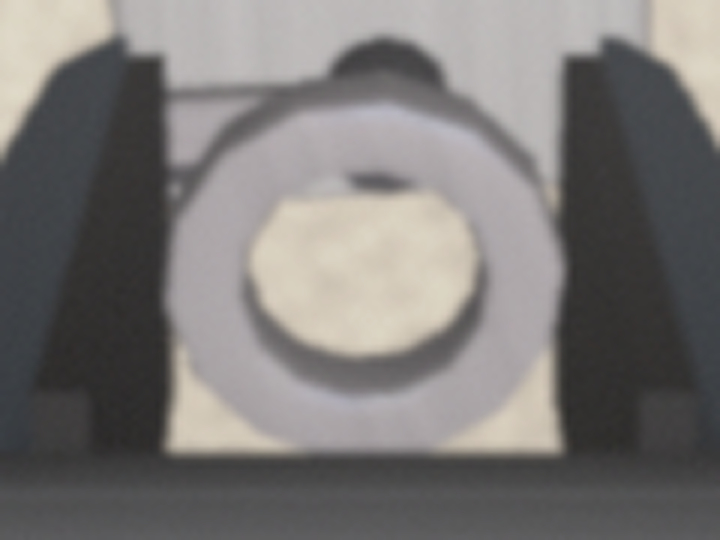

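The 34 ring is held with its bore centre at (366,280) in crop pixels.

Run:
```python
from h import *
T=np.array(observe()["tool_pos"]);c=calibration("wrist")
for z in(.0259,.0277):print(ray("wrist",(216+366/6-.4,233+280/6-.4),T[2]+z,c)-T)
```

```text
[ 0.00189293 -0.00131518  0.0259    ]
[ 0.00188199 -0.00039142  0.0277    ]
```

>>> jog_arm([
  [0.2,[0.003,0.013,-0.08],0],
  [0.2,[0.003,0.013,-0.16],0],
  [0.2,[0.003,0.013,-0.24],0],
  [0.2,[0.003,0.013,-0.265],0],
  [0.2,[0.003,0.013,-0.285],0],
  [0.2,[0.003,0.013,-0.3],0],
  [0.2,[0.003,0.013,-0.315],0],
  [0.2,[0.003,0.013,-0.326],0],
  [0.2,[0.003,0.013,-0.326],0],
])

```text
time_s: 27.45
tool_pos: [0.5034, -0.1824, 0.0552]
eef_rot: [179.5, 0.3, 89.5]
force: [0.4, -0.1, -0.4]
grip_width: 0.033
```

>>> jog_arm([
  [0.2,[0,0,-0.015],0],
  [0.2,[0,0,-0.027],0],
  [0.2,[0,0,-0.034],0],
  [0.2,[0,0,-0.034],0],
])

```text
time_s: 27.85
tool_pos: [0.5032, -0.1823, 0.0411]
eef_rot: [179.5, 0.3, 89.5]
force: [-0.2, 0.4, -0.7]
grip_width: 0.0329
```

>>> jog_arm([
  [0.2,[0,0,-0.003],0],
  [0.2,[0,0,-0.005],0],
  [0.2,[0,0,-0.005],0],
])

```text
time_s: 28.15
tool_pos: [0.5034, -0.1824, 0.0401]
eef_rot: [179.5, 0.3, 89.5]
force: [-4.1, 1.7, 19.6]
grip_width: 0.0332
```

All three rings are seated at the predicted heights. I'll release, rise, and step aside for a check view and the lever measurement.

>>> jog_arm([
  [0.25,[0,0,0.002],0],
  [0.5,[0,0,0.002],0],
  [0.6,[0,0,0.002],0],
  [0.6,[0,0,0.002],0],
  [0.6,[0,0,0.06],0],
  [0.6,[0,0,0.16],0],
  [0.6,[0,0,0.28],0],
  [0.6,[0,-0.1,0.36],0],
  [0.6,[0,-0.18,0.36],0],
  [0.6,[0,-0.18,0.36],0],
  [0.6,[0,-0.18,0.36],0],
])

```text
time_s: 29.25
tool_pos: [0.503, -0.2547, 0.1838]
eef_rot: [179.5, 0.3, 89.4]
force: [-0.6, 0.2, -0.0]
grip_width: 0.0547
```

Run:
```python
from h import *
s=observe();T=np.array(s["tool_pos"]);print(s["time_s"],T,s["eef_rot"],s["force"])
f,c=snap("wrist","w13",(120,0,540,250))
print("post tip",proj("wrist",np.array([.506,-.1825,.089]),c))
for z in(.05,.06,.07,.08,.09): print(z,proj("wrist",np.array([.4585,-.2446,z]),c).round(1), (proj("wrist",np.array([.4585,-.2446,z]),c)-[120,0])*800/420)
for z in (.0,.02,.04): print("grip z",z,(proj("wrist",np.array([.5035,-.1225,.04+z]),c)-[120,0])*800/420)
print("scale800/420")
```

```text
29.25 [ 0.50303838 -0.25472914  0.18379275] [179.47312473   0.30789013  89.38435148] [-0.60020151  0.22366851 -0.03302084]
post tip [275.4143349  118.38555559]
0.05 [223.9 187.6] [197.81977752 357.35121868]
0.06 [222.4 190.1] [195.05037185 362.1084926 ]
0.07 [220.9 192.8] [192.1110056  367.15772412]
0.08 [219.2 195.6] [188.98553757 372.52664053]
0.09 [217.5 198.6] [185.65571579 378.24659499]
grip z 0.0 [288.06163875  80.9419639 ]
grip z 0.02 [287.87565881  73.13792881]
grip z 0.04 [287.6630023   64.21449891]
scale800/420
```

View pics/w13.png

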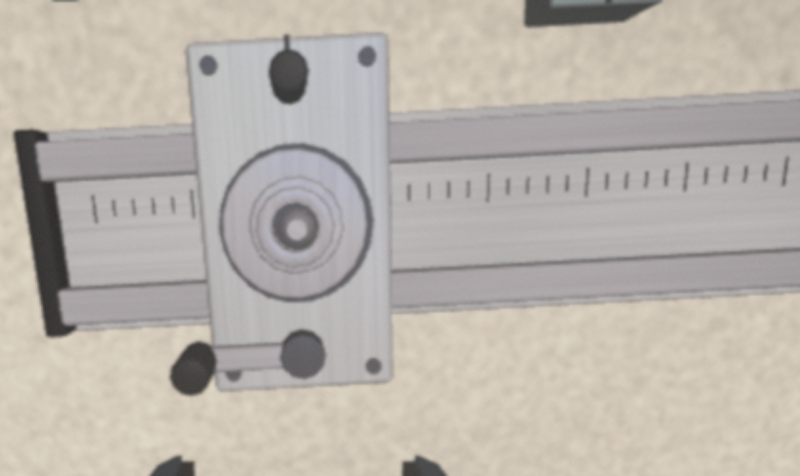

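The stack is nested and concentric, ring edges centred on the post at (296,226). The knob top is at (187,374), which fits z≈0.08 at (0.456, -0.245). I'll pinch the knob from above, clear of the lever bar.

>>> jog_arm([
  [0.45,[-0.06,0.012,0],0],
  [0.45,[-0.117,0.025,0],0],
  [0.45,[-0.117,0.025,-0.1],0],
  [0.45,[-0.117,0.025,-0.2],0],
  [0.45,[-0.117,0.025,-0.28],0],
  [0.45,[-0.117,0.025,-0.32],0],
  [0.45,[-0.117,0.025,-0.345],0],
  [0.45,[-0.117,0.025,-0.345],0],
])

```text
time_s: 30.1
tool_pos: [0.4556, -0.2429, 0.0446]
eef_rot: [179.6, 0.2, 89.5]
force: [0.2, 0.5, 1.3]
grip_width: 0.0414
```

>>> jog_arm([
  [0.3,[0,0,0],0],
  [0.15,[0,0,0],0],
  [0.1,[0,0,0],0],
  [0.1,[0,0,0],0],
  [0.1,[0,0,0],0],
], squeeze=8)

```text
time_s: 30.6
tool_pos: [0.4563, -0.2433, 0.0452]
eef_rot: [179.5, 0.3, 89.5]
force: [4.2, 2.1, 4.4]
grip_width: 0.0177
```

Pinching along x could drag the clamped carriage, since that direction is radial there. It's safer to cage the knob loosely with the jaws tangential and turn them with the lever. I'll open, rise and turn to yaw 0.

>>> jog_arm([
  [0.3,[0,0,0],0],
  [0.45,[0,0,0],0],
  [0.45,[0,0,0.05],0],
  [0.45,[0,0,0.14],0],
  [0.45,[0,0,0.14],-0.2],
  [0.45,[0,0,0.14],-0.4],
  [0.45,[0,0,0.14],-0.6],
  [0.45,[0,0,0.14],-0.8],
  [0.45,[0,0,0.14],-1],
  [0.45,[0,0,0.14],-1],
])

```text
time_s: 31.6
tool_pos: [0.456, -0.2431, 0.101]
eef_rot: [179.6, 0.3, 44.1]
force: [0.6, 0.2, -0.6]
grip_width: 0.0408
```

>>> jog_arm([
  [0.45,[0,0,0],-0.2],
  [0.45,[0,0,0],-0.4],
  [0.45,[0,0,0],-0.6],
  [0.45,[0,0,0],-0.8],
  [0.45,[0,0,0],-0.98],
  [0.45,[0,0,0],-0.98],
  [0.45,[0,0,0],-0.98],
])

```text
time_s: 32.3
tool_pos: [0.4557, -0.2431, 0.1009]
eef_rot: [179.6, 0.3, 0.2]
force: [-0.1, -1.1, 0.6]
grip_width: 0.0409
```

>>> jog_arm([
  [0.45,[0,-0.003,-0.07],0],
  [0.45,[0,-0.003,-0.12],0],
  [0.45,[0,-0.003,-0.147],0],
  [0.45,[0,-0.003,-0.147],0],
  [0.35,[0,-0.003,-0.147],0],
  [0.27,[0,-0.003,-0.147],0],
  [0.27,[0,-0.003,-0.147],0],
  [0.27,[0,-0.003,-0.147],0],
], squeeze=5)

```text
time_s: 33.1
tool_pos: [0.456, -0.2444, 0.0427]
eef_rot: [179.5, 0.2, 0.2]
force: [0.9, 0.2, -0.0]
grip_width: 0.0244
```

>>> jog_arm([
  [0.27,[0.002,-0.016,0],0.16],
  [0.27,[0.006,-0.032,0],0.33],
  [0.27,[0.012,-0.048,0],0.5],
  [0.27,[0.02,-0.062,0],0.67],
  [0.27,[0.03,-0.075,0],0.84],
  [0.27,[0.04,-0.087,0],1],
  [0.27,[0.04,-0.087,0],1],
])

```text
time_s: 33.8
tool_pos: [0.4723, -0.2797, 0.0429]
eef_rot: [179.5, 0.3, 45.3]
force: [0.0, 0.5, 0.4]
grip_width: 0.0243
```

Run:
```python
from h import *
f,c=snap("wrist","w14");f,c=snap("top","t14");f,c=snap("scene","s14")
```

>>> jog_arm([
  [0.27,[0.013,-0.01,0],0.16],
  [0.27,[0.027,-0.019,0],0.33],
  [0.27,[0.042,-0.025,0],0.5],
  [0.27,[0.058,-0.03,0],0.67],
  [0.27,[0.074,-0.032,0],0.84],
  [0.27,[0.09,-0.033,0],1],
  [0.27,[0.09,-0.033,0],1],
])

```text
time_s: 34.65
tool_pos: [0.5083, -0.2922, 0.0428]
eef_rot: [179.5, 0.3, 90.0]
force: [0.3, 0.3, -0.5]
grip_width: 0.0245
```

>>> jog_arm([
  [0.27,[0.005,0,0],0],
  [0.27,[0.008,0,0],0],
  [0.27,[0.008,0,0],0],
])

```text
time_s: 34.95
tool_pos: [0.5115, -0.2921, 0.0428]
eef_rot: [179.5, 0.3, 89.9]
force: [-1.6, -0.4, -0.3]
grip_width: 0.0249
```

>>> jog_arm([
  [0.27,[0.003,0,0],0],
  [0.27,[0.003,0,0],0],
])

```text
time_s: 35.15
tool_pos: [0.5121, -0.2921, 0.0428]
eef_rot: [179.6, 0.2, 89.8]
force: [-4.8, -1.9, 1.2]
grip_width: 0.0246
```

>>> jog_arm([
  [0.27,[0.003,0,0],0],
  [0.27,[0.003,0,0],0],
])

```text
time_s: 35.35
tool_pos: [0.5121, -0.2921, 0.0427]
eef_rot: [179.7, 0.2, 89.8]
force: [-8.3, -3.1, 4.2]
grip_width: 0.025
```

The lever is on its stop: 8 N with no motion. Next I go over to the push grip.

>>> jog_arm([
  [0.3,[-0.007,0,0],0],
  [0.4,[-0.007,0,0],0],
  [0.4,[-0.007,0,0.08],0],
  [0.4,[-0.007,0,0.18],0],
  [0.4,[-0.007,0,0.27],0],
  [0.4,[-0.02,0.1,0.27],0],
  [0.4,[-0.028,0.2,0.27],0],
  [0.4,[-0.028,0.3,0.27],0],
  [0.4,[-0.028,0.424,0.27],0],
  [0.4,[-0.028,0.424,0.27],0],
  [0.4,[-0.028,0.424,0.27],0],
])

```text
time_s: 36.45
tool_pos: [0.5012, -0.1216, 0.151]
eef_rot: [179.7, 0.2, 89.9]
force: [-0.3, 0.1, 0.9]
grip_width: 0.0363
```

Run:
```python
from h import *
s=observe();T=np.array(s["tool_pos"]);print(s["time_s"],T,s["eef_rot"])
f,c=snap("wrist","w15")
for nm,P in dict(mark=[.64,-.095,.038],ptr=[.503,-.102,.038]).items(): print(nm,proj("wrist",np.array(P),c))
```

```text
36.45 [ 0.50124241 -0.12155395  0.15095748] [179.65126187   0.24072462  89.86825114]
mark [436.65124901 172.9856433 ]
ptr [275.10167857 181.63548592]
```

Run:
```python
from h import *
f=cv2.cvtColor(cv2.imread("pics/w15_raw.png"),cv2.COLOR_BGR2GRAY)
for v in range(120,200,6): print(v,f[v,396:484:3].tolist())
print()
for v in range(168,206,3): print(v,f[v,258:300:2].tolist())
```

```text
120 [205, 208, 209, 213, 209, 206, 205, 203, 206, 206, 206, 203, 201, 207, 205, 203, 205, 208, 208, 207, 207, 208, 200, 195, 197, 198, 201, 205, 207, 201]
126 [205, 208, 207, 206, 203, 205, 204, 204, 201, 203, 210, 211, 209, 208, 203, 205, 206, 200, 196, 199, 208, 209, 201, 194, 199, 206, 210, 206, 202, 199]
132 [207, 199, 181, 188, 169, 162, 146, 148, 134, 129, 124, 122, 117, 109, 106, 103, 102, 96, 96, 103, 116, 135, 164, 181, 192, 207, 207, 210, 207, 201]
138 [208, 97, 83, 85, 85, 90, 136, 146, 146, 149, 149, 148, 150, 148, 147, 108, 106, 147, 147, 146, 146, 146, 145, 144, 145, 163, 205, 206, 206, 205]
144 [199, 90, 84, 85, 85, 93, 144, 150, 149, 149, 150, 151, 151, 149, 148, 89, 116, 147, 145, 145, 145, 146, 146, 145, 146, 179, 208, 206, 207, 198]
150 [195, 85, 84, 84, 85, 101, 149, 149, 149, 148, 148, 149, 150, 149, 146, 80, 137, 146, 146, 145, 146, 146, 147, 146, 147, 199, 202, 200, 201, 208]
156 [185, 84, 85, 84, 86, 109, 148, 148, 147, 146, 148, 147, 147, 147, 144, 75, 143, 147, 146, 146, 146, 147, 145, 146, 148, 202, 208, 206, 206, 211]
162 [177, 84, 83, 82, 84, 119, 146, 14
[... 1755 characters left out ...]
186, 183, 188, 186, 188, 189, 185, 187, 186, 187, 192]
189 [196, 193, 192, 193, 195, 193, 191, 183, 100, 146, 193, 191, 195, 192, 192, 194, 190, 191, 189, 192, 195]
192 [194, 192, 193, 193, 194, 194, 190, 190, 106, 141, 193, 191, 194, 191, 192, 193, 190, 190, 190, 191, 193]
195 [194, 192, 190, 194, 194, 194, 190, 188, 112, 140, 192, 190, 193, 191, 192, 193, 189, 191, 190, 191, 194]
198 [194, 192, 190, 192, 193, 194, 186, 174, 148, 141, 168, 180, 192, 191, 191, 193, 190, 189, 189, 190, 193]
201 [193, 192, 190, 193, 190, 167, 88, 64, 64, 62, 62, 76, 145, 188, 191, 193, 189, 189, 190, 189, 192]
204 [193, 193, 190, 191, 173, 85, 63, 63, 63, 61, 62, 63, 72, 149, 188, 191, 189, 189, 190, 191, 193]
```

Run:
```python
from h import *
c=calibration("wrist");a=np.radians(2.4)
for zp,zm in((.038,.038),(.04,.038)):
    p=ray("wrist",(274.6,184),zp,c);m=ray("wrist",(440.3,169.5),zm,c);d=(m-p)[:2];print(p,m,d,"along",d@[np.cos(a),np.sin(a)],"across",d@[-np.sin(a),np.cos(a)])
    m1=ray("wrist",(442.5,140),zm,c);print("line dir",np.degrees(np.arctan2(*(m1-m)[[0,1]])))
```

```text
[ 0.50270152 -0.10507471  0.038     ] [ 0.64284528 -0.09324422  0.038     ] [0.14014376 0.01183049] along 0.14051623789053294 across 0.005951499034021294
line dir -3.125709023986315
[ 0.5026994  -0.10464447  0.04      ] [ 0.64284528 -0.09324422  0.038     ] [0.14014588 0.01140025] along 0.14050034225646568 across 0.005521546374956063
line dir -3.125709023986315
```

>>> jog_arm([
  [0.4,[0,-0.002,-0.08],0],
  [0.4,[0,-0.002,-0.16],0],
  [0.4,[0,-0.002,-0.24],0],
  [0.4,[0,-0.002,-0.275],0],
  [0.4,[0,-0.002,-0.29],0],
  [0.4,[0,-0.002,-0.29],0],
  [0.25,[0,-0.002,-0.29],0],
  [0.1,[0,-0.002,-0.29],0],
  [0.1,[0,-0.002,-0.29],0],
  [0.1,[0,-0.002,-0.29],0],
  [0.1,[0,-0.002,-0.29],0],
], squeeze=25)

```text
time_s: 37.6
tool_pos: [0.5015, -0.1236, 0.0356]
eef_rot: [179.6, 0.3, 89.8]
force: [-2.2, -1.9, 8.2]
grip_width: 0.0152
```

>>> jog_arm([
  [0.1,[0.01,0,0],0],
  [0.1,[0.03,0.001,0],0],
  [0.1,[0.06,0.003,0],0],
  [0.1,[0.09,0.004,0],0],
  [0.1,[0.12,0.005,0],0],
  [0.1,[0.15,0.007,0],0],
  [0.1,[0.18,0.008,0],0],
  [0.1,[0.21,0.009,0],0],
  [0.1,[0.24,0.011,0],0],
  [0.1,[0.27,0.012,0],0],
  [0.1,[0.29,0.013,0],0],
  [0.1,[0.3,0.0135,0],0],
])

```text
time_s: 38.8
tool_pos: [0.6202, -0.1186, 0.0356]
eef_rot: [179.8, 0.3, 89.8]
force: [-12.2, -6.7, 6.0]
grip_width: 0.0152
```

>>> jog_arm([
  [0.1,[0.01,0,0],0],
  [0.1,[0.03,0.001,0],0],
  [0.1,[0.045,0.002,0],0],
  [0.1,[0.05,0.002,0],0],
  [0.1,[0.05,0.002,0],0],
])

```text
time_s: 39.3
tool_pos: [0.6388, -0.1179, 0.0357]
eef_rot: [179.9, 0.3, 89.8]
force: [-8.1, -3.2, 2.3]
grip_width: 0.0148
```

Run:
```python
from h import *
s=observe();T=np.array(s["tool_pos"]);print(s["time_s"],T,s["eef_rot"],s["force"],s["grip_width"])
f,c=snap("wrist","w16");f=cv2.cvtColor(f,cv2.COLOR_BGR2GRAY)
print(proj("wrist",T+[0,.019,.003],c),proj("wrist",np.array([.643,-.0935,.038]),c))
for v in range(130,236,5): print(v,f[v,230:320:3].tolist())
```

```text
39.3 [ 0.63880204 -0.11793633  0.03567633] [179.93898288   0.32388398  89.84437262] [-8.13743082 -3.1693943   2.25018195] 0.014823842310848413
[272.55532284 226.17398585] [280.24105907 216.27325399]
130 [201, 200, 202, 202, 203, 204, 202, 202, 201, 199, 199, 199, 201, 203, 204, 204, 201, 199, 197, 196, 200, 205, 202, 202, 202, 202, 204, 203, 204, 207]
135 [201, 203, 205, 204, 207, 209, 208, 207, 201, 201, 202, 200, 200, 203, 203, 202, 201, 202, 198, 198, 202, 206, 201, 198, 200, 204, 205, 208, 206, 205]
140 [202, 206, 207, 206, 207, 207, 205, 203, 203, 201, 202, 201, 199, 198, 196, 198, 205, 208, 207, 204, 205, 206, 203, 201, 205, 205, 200, 199, 198, 197]
145 [199, 199, 199, 200, 201, 202, 201, 198, 200, 200, 202, 201, 201, 199, 200, 203, 207, 210, 208, 206, 205, 201, 198, 200, 205, 204, 199, 194, 193, 194]
150 [201, 198, 198, 198, 198, 203, 208, 207, 203, 199, 202, 201, 201, 199, 198, 196, 196, 198, 199, 196, 193, 185, 182, 180, 183, 181, 170, 157, 157, 195]
155 [205, 207, 173, 95, 90, 90, 91, 93, 91, 90, 91, 92, 91, 91, 91, 92, 91, 91, 90, 91, 91, 91, 93, 92, 92, 94, 93, 94, 94, 96
[... 1753 characters left out ...]
61, 155, 168, 171, 186, 194, 199, 194, 192, 193, 197, 199, 201, 202, 204, 206, 205]
220 [203, 194, 192, 191, 196, 191, 185, 179, 179, 165, 163, 149, 147, 136, 137, 129, 129, 123, 122, 119, 116, 112, 111, 110, 110, 110, 112, 110, 113, 115]
225 [128, 129, 132, 134, 137, 138, 142, 143, 144, 147, 149, 152, 153, 152, 122, 68, 154, 162, 158, 166, 164, 165, 168, 164, 166, 167, 167, 171, 172, 176]
230 [173, 177, 177, 178, 180, 180, 180, 181, 178, 180, 181, 183, 179, 181, 153, 62, 172, 182, 178, 183, 180, 181, 181, 178, 179, 179, 179, 184, 182, 186]
235 [179, 181, 181, 183, 183, 181, 184, 182, 180, 181, 183, 184, 180, 180, 156, 60, 172, 182, 178, 184, 179, 182, 182, 178, 180, 178, 180, 183, 181, 185]
```

Run:
```python
from h import *
c=calibration("wrist");f=cv2.cvtColor(cv2.imread("pics/w16_raw.png"),cv2.COLOR_BGR2GRAY).astype(float)
def cen(v,a,b):
    r=f[v,a:b];w=np.clip(np.median(r)-12-r,0,None);return (w*np.arange(a,b)).sum()/w.sum()
M=np.array([ray("wrist",(cen(v,268,290),v),.038,c)[:2] for v in range(170,211,4)])
P=np.array([ray("wrist",(cen(v,265,286),v),.038,c)[:2] for v in range(226,238,2)])
print(M[[0,-1]],P[[0,-1]])
k=np.polyfit(M[:,1],M[:,0],1);q=np.polyfit(P[:,1],P[:,0],1);y=P[0,1];print(k,q,"remaining",np.polyval(k,y)-P[0,0], np.polyval(k,y+.004)-np.polyval(q,y+.004))
```

```text
[[ 0.64129221 -0.06816482]
 [ 0.64217686 -0.08994991]] [[ 0.63986178 -0.09907192]
 [ 0.64000893 -0.10490535]]
[-0.04135138  0.63846771] [-0.02408435  0.63747978] remaining 0.002702690453839862 0.002629541002499347
```

>>> jog_arm([
  [0.1,[0.005,0,0],0],
  [0.1,[0.009,0,0],0],
  [0.1,[0.009,0,0],0],
  [0.1,[0.009,0,0],0],
])

```text
time_s: 39.75
tool_pos: [0.6404, -0.1179, 0.0357]
eef_rot: [-179.9, 0.3, 89.9]
force: [-9.9, -2.5, 3.6]
grip_width: 0.0152
```

```bash
cat > ptr.py <<'E'
from h import *
s=observe();print(s["time_s"],s["tool_pos"],s["force"])
g,c=snap("wrist","wp%d"%(s["time_s"]*100));f=cv2.cvtColor(g,cv2.COLOR_BGR2GRAY).astype(float)
def cen(v,a,b):
    r=f[v,a:b];w=np.clip(np.median(r)-12-r,0,None);return (w*np.arange(a,b)).sum()/w.sum()
um,vm=proj("wrist",np.array([.6445,-.0935,.038]),c);um=int(um);vm=int(vm);print(um,vm)
M=np.array([ray("wrist",(cen(v,um-14,um+12),v),.038,c)[:2] for v in range(vm-44,vm-4,4)])
P=np.array([ray("wrist",(cen(v,um-14,um+12),v),.038,c)[:2] for v in range(vm+11,vm+21,2)])
k=np.polyfit(M[:,1],M[:,0],1);q=np.polyfit(P[:,1],P[:,0],1);y=P[0,1];print(k,q,"remaining",np.polyval(k,y)-P[0,0], np.polyval(k,y+.004)-np.polyval(q,y+.004))
E
python3 ptr.py
```

```text
39.75 [ 0.64044798 -0.11786715  0.03570145] [-9.90484902 -2.52138464  3.63879691]
279 216
[-0.04251931  0.63837146] [-0.0226633   0.63931876] remaining 0.001027461596399104 0.0009505036346086904
```

>>> jog_arm([
  [0.1,[0.005,0,0],0],
  [0.1,[0.0075,0,0],0],
  [0.1,[0.0075,0,0],0],
  [0.1,[0.0075,0,0],0],
])

```text
time_s: 40.2
tool_pos: [0.6414, -0.1178, 0.0357]
eef_rot: [-179.7, 0.3, 89.9]
force: [-10.7, -1.9, 4.3]
grip_width: 0.0151
```

```bash
python3 ptr.py
```

```text
40.2 [ 0.64140689 -0.11783127  0.03566612] [-10.74694528  -1.85563042   4.2904242 ]
278 216
[-0.04127308  0.63846818] [-0.05063361  0.6375393 ] remaining -1.389763480041939e-05 3.469562870328513e-05
```

Aligned to within 0.1 mm. I'll relax the push, then release and rise.

>>> jog_arm([
  [0.1,[0,0,0],0],
  [0.1,[0,0,0],0],
  [0.25,[0,0,0],0],
  [0.4,[0,0,0],0],
  [0.4,[0,0,0],0],
  [0.4,[0,0,0.08],0],
  [0.4,[0,0,0.18],0],
  [0.4,[0,0,0.29],0],
  [0.4,[0,0,0.29],0],
  [0.4,[0,0,0.29],0],
])

```text
time_s: 41.25
tool_pos: [0.642, -0.1179, 0.1528]
eef_rot: [-179.8, 0.3, 89.9]
force: [-0.8, -0.7, 0.2]
grip_width: 0.0366
```

```bash
sed -i 's/vm-44,vm-4,4/vm-26,vm-3,3/; s/vm+11,vm+21,2/vm+7,vm+13,1/' ptr.py; python3 ptr.py
```

```text
41.25 [ 0.64203558 -0.11789152  0.15279304] [-0.77119779 -0.70688441  0.1536028 ]
277 175
[-0.04244418  0.63838238] [-0.0412205   0.63852504] remaining -6.4497549501219e-07 -2.6140748702663252e-05
```

>>> jog_arm([
  [0.45,[0.005,-0.1,0],0],
  [0.45,[0.01,-0.2,0],0],
  [0.45,[0.015,-0.3,0],0],
  [0.45,[0.0175,-0.4,0],0],
  [0.45,[0.0175,-0.422,0],0],
  [0.45,[0.0175,-0.422,-0.08],0],
  [0.45,[0.0175,-0.422,-0.18],0],
  [0.45,[0.0175,-0.422,-0.25],0],
  [0.45,[0.0175,-0.422,-0.275],0],
  [0.45,[0.0175,-0.422,-0.275],0],
  [0.35,[0.0175,-0.422,-0.275],0],
  [0.27,[0.0175,-0.422,-0.275],0],
], squeeze=5)

```text
time_s: 42.5
tool_pos: [0.6492, -0.2869, 0.0431]
eef_rot: [-179.8, 0.4, 89.9]
force: [0.7, 0.3, -0.0]
grip_width: 0.0281
```

>>> jog_arm([
  [0.27,[0,0,0],0],
  [0.27,[0,0,0],0],
])

```text
time_s: 42.7
tool_pos: [0.6498, -0.2872, 0.0443]
eef_rot: [-179.9, 0.4, 89.9]
force: [0.3, 0.0, 0.2]
grip_width: 0.0249
```

>>> jog_arm([
  [0.27,[-0.016,0,0],-0.16],
  [0.27,[-0.032,0.003,0],-0.33],
  [0.27,[-0.048,0.008,0],-0.5],
  [0.27,[-0.063,0.014,0],-0.67],
  [0.27,[-0.077,0.022,0],-0.84],
  [0.27,[-0.09,0.033,0],-1],
  [0.27,[-0.09,0.033,0],-1],
])

```text
time_s: 43.4
tool_pos: [0.6136, -0.2739, 0.0449]
eef_rot: [-179.9, 0.4, 44.7]
force: [1.0, -0.3, 0.0]
grip_width: 0.0247
```

>>> jog_arm([
  [0.27,[-0.01,0.012,0],-0.16],
  [0.27,[-0.02,0.025,0],-0.33],
  [0.27,[-0.028,0.039,0],-0.5],
  [0.27,[-0.034,0.055,0],-0.67],
  [0.27,[-0.038,0.071,0],-0.84],
  [0.27,[-0.04,0.087,0],-1],
  [0.27,[-0.04,0.087,0],-1],
])

```text
time_s: 44.1
tool_pos: [0.5979, -0.2387, 0.0453]
eef_rot: [-179.9, 0.4, -0.2]
force: [-0.6, -0.1, 0.2]
grip_width: 0.0245
```

>>> jog_arm([
  [0.27,[0,0.005,0],0],
  [0.27,[0,0.008,0],0],
  [0.27,[0,0.008,0],0],
])

```text
time_s: 44.4
tool_pos: [0.5981, -0.2367, 0.0454]
eef_rot: [180.0, 0.4, 0.1]
force: [-2.5, -8.5, -0.1]
grip_width: 0.0249
```

>>> jog_arm([
  [0.27,[0,0.003,0],0],
  [0.27,[0,0.003,0],0],
])

```text
time_s: 44.6
tool_pos: [0.598, -0.2368, 0.0454]
eef_rot: [179.9, 0.4, 0.4]
force: [-2.6, -8.8, -2.1]
grip_width: 0.0251
```

>>> jog_arm([
  [0.27,[0,-0.006,0],0],
  [0.4,[0,-0.006,0],0],
  [0.45,[0,-0.006,0],0],
  [0.45,[0,-0.006,0.08],0],
  [0.45,[0,-0.006,0.18],0],
  [0.45,[0,-0.006,0.27],0.2],
  [0.45,[0,-0.006,0.27],0.4],
  [0.45,[0,-0.006,0.27],0.6],
  [0.45,[0,-0.006,0.27],0.8],
  [0.45,[0,-0.006,0.27],1],
  [0.45,[0,-0.006,0.27],1],
])

```text
time_s: 45.7
tool_pos: [0.598, -0.2389, 0.1535]
eef_rot: [179.9, 0.4, 45.8]
force: [-1.0, -0.4, 0.0]
grip_width: 0.041
```

>>> jog_arm([
  [0.45,[0.1,0,0.02],0.2],
  [0.45,[0.11,0.1,0.05],0.4],
  [0.45,[0.11,0.2,0.05],0.6],
  [0.45,[0.11,0.25,0.05],0.8],
  [0.45,[0.11,0.28,0.05],1],
  [0.45,[0.11,0.28,0.05],1],
  [0.45,[0.11,0.28,0.05],1],
])

```text
time_s: 46.4
tool_pos: [0.642, -0.1262, 0.1735]
eef_rot: [179.9, 0.4, 90.9]
force: [-0.5, -0.4, -0.2]
grip_width: 0.0409
```

```bash
python3 ptr.py; ls pics | tail -3
```

```text
46.4 [ 0.64200951 -0.12624056  0.17352138] [-0.46054659 -0.44268171 -0.24591137]
277 161
[-0.04512494  0.63820145] [-0.02474821  0.6401808 ] remaining 4.9187426219177155e-05 -4.082114458037189e-05
wp4640.png
wp4640_raw.png
wrist0.png
```

>>> jog_arm([
  [0.45,[0,0,0.08],0],
  [0.45,[0,-0.1,0.08],0],
  [0.45,[0,-0.2,0.08],0],
  [0.45,[0,-0.31,0.08],0],
  [0.45,[0,-0.31,0.08],0],
  [0.45,[0,-0.31,0.08],0],
])

```text
time_s: 47.05
tool_pos: [0.6416, -0.2518, 0.2051]
eef_rot: [179.9, 0.3, 90.6]
force: [-0.0, 0.5, -0.3]
grip_width: 0.0412
```

Run:
```python
from h import *
s=observe();print(s["time_s"],s["tool_pos"])
f,c=snap("wrist","w20");t,_=snap("top","t20")
a=cv2.resize(f[0:230,120:440],(560,402),interpolation=cv2.INTER_CUBIC)
b=cv2.resize(t[80:310,150:400],(240,221));b=np.vstack([b,np.zeros((402-221,240,3),np.uint8)])
cv2.imwrite("pics/final.png",np.hstack([a,b]))
```

```text
47.05 [ 0.64163834 -0.25184449  0.20513495]
```

View pics/final.png

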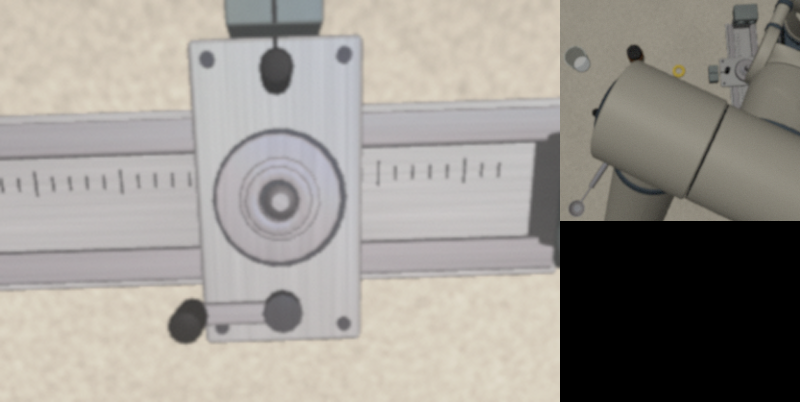

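The final view shows the stack nested at (280,198), the pointer meeting the mark line at (276,38), and the lever back along the rail with its knob at (188,320). Handing in.

```bash
python3 -c "
from cell import *
print(hand_in())"
```

```text
the job is handed in; nothing more can be done
None
```

The job is done and handed in at about 47 s of the 210 s limit. The three steel rings that were present (66, 42 and 34 mm) went on the post widest first. I then unlocked the clamp lever to its stop, slid the carriage about 140 mm and swung the lever back to its locked stop.

**Last checks**
- **Rings:** each one touched down within about 0.5 mm of the expected height, and the final picture shows the stack nested and concentric.
- **Pointer:** it measured within 0.1 mm of the mark line, both when I let go of the grip and again after locking.
- **Lever:** it pressed against both end stops at 8–9 N without moving further. The final picture shows it lying back along the rail.

**What went less smoothly**
- **Missed grasps:** the first tries on the 66 and 34 mm rings missed because the open fingertips sit about 20 mm above the tool point. The 34 mm miss pressed the ring with about 23 N. I regripped both lower.
- **Lever pinch:** I briefly pinched the knob while the carriage was still clamped (about 4 N along the rail, below its 12 N friction), then let go and used a loose cage. I did not separately check that the carriage had stayed put.
- **Bystanders:** I avoided them throughout, but the arm blocked most of the last top view, so I did not recheck them or the coloured look-alikes at the end.

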